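Lock a cart wheel: snug the castle nut, on to the next slot, split pin home

TASK

The axle nut of this cart wheel is still loose: turn it clockwise (seen from above) until you feel it snug up on its washer, then on just to the next slot that lines up with either cross hole in the axle, not past it, and take your hand off it there, left tight. Then take the long split pin from its wooden rest, slide it gently through slots and hole until its eye sits against the nut, and let go. Leave the short pin, spare nut and tools where they are.

Things in the scene. Friction and masses are not known exactly. Their poses are not given: they have to be found in the camera images.
- axle: Upright cart axle, fixed to its plywood board (200 mm square). Origin on the axle's centre line at the bench top; z up; x and y run along the two cross holes. The axle end is 30 mm across, its top 138 mm above the bench, with a black marker line along each cross hole. A washer 56 mm across tops out at 96 mm; the nut sits on it. The axle stays put; wheel, washer and nut turn on it.
- cross_hole (a point): Where the two cross holes meet, on the axle's centre line, 124.5 mm above the bench. They cross at right angles, one along this point's x axis, one along its y; each is 7.5 mm wide and 7.5 mm high, goes right through and is open at both ends. The pin may enter either hole from either end, wherever slots line up.
- nut_mid (a point): Centre of the brass castle nut, on the axle's centre line. Hexagon 46 mm across flats, 33 mm tall (96 to 129 mm above the bench); its upper 9 mm is cut by six slots 8 mm wide, open at the top, one in the middle of each flat. The point's x axis points out through one flat and slot. With two cross holes a slot pair lines up with one or the other at every 30 degrees of turn.
- nut_top (a point): On the axle's centre line, at the nut's top, turning with it. The nut runs lightly (under 0.1 N m) clockwise for at least 0.25 rad, often far more, then bears on the washer: from that snug point turning on takes a steady 0.75 N m or so, to be felt only. The next slot is at most 30 degrees beyond. Backed off, it is loose again. It stays where it is left and does not rise or sink.
- wheel: The cart wheel, lying flat round the axle, same centre line, origin at the bench top: black tyre 200 mm across, upper face 88 mm above the bench; red hub 66 mm across, up to 92 mm.
- pin_eye (a point): Middle of the long split pin's eye, on the pin's axis: the place to hold it. Steel, 30 g. Eye: 8 mm back and 10 mm forward of this point, 15 mm wide (level, across the pin), 6 mm thick. x axis along the pin from eye to point, z up. Round shank 6 mm thick, from the eye's shoulder 10 mm ahead of this point, 63 mm long, last 8 mm tapering to 2.4 mm. It lies level, axis 27 mm above the bench.
- pin_mid (a point): Point on the axis of the long pin 23 mm ahead of the eye's shoulder (33 mm ahead of pin_eye), x axis along the pin to its point. It lies at the centre of the cross hole when the eye sits against the nut.
- rest_long: Light wooden rest of the long pin, fixed: 70 x 40 x 32 mm, a groove 9 mm wide along its x, its floor 24 mm up. Origin under its centre. The pin lies in the groove with its eye in the air off the rest's -x end, its shoulder 5 mm off that end.
- rest_short: A like rest that carries the short pin.
- short_pin_eye (a point): Middle of the eye of the short split pin (same thickness, shank only 32 mm long): not wanted, leave it.
- spare_nut: Loose spare castle nut lying on the bench, 46 mm across flats, 33 mm tall, no axle in it. Leave it.
- mallet: Mallet with a black head (75 x 130 x 60 mm) and wooden handle. Origin under its middle. Leave it.
- blue_punch: Blue hole punch, 210 mm long, lying along its x, 36 mm high. Leave it.
- red_punch: Red hole punch like the blue one. Leave it.
- spanner: Steel spanner 240 mm long, lying flat. Leave it.

How it is judged (in metres and radians):
On the way:
1. the nut is tight on its washer (joint nut near 0) and, dragging the washer on (joint washer), stands at a slot that lines up; neither joint is measured; fingers off, pin not yet in (value of joint nut above -0.06 rad and (value of joint washer between 0.4636 and 0.5836 rad or value of joint washer between 0.9872 and 1.1072 rad or value of joint washer between 1.5108 and 1.6308 rad or value of joint washer between 2.0344 and 2.1544 rad) and contact force between the fingers and axle below 0.1 N and distance between pin_mid and cross_hole above 0.05 m), for 0.2 s.
At the end, for the whole second after the job is handed in: The nut is tight on its washer (backed off by at most 0.06 rad) at the next slot beyond its snug point (within 0.06 rad); the long pin is through both slots and the hole, from either side, eye against the nut (at most 3 mm short, within 0.15 rad of the hole's axis), released, at rest (value of joint nut above -0.06 rad and (value of joint washer between 0.4636 and 0.5836 rad or value of joint washer between 0.9872 and 1.1072 rad or value of joint washer between 1.5108 and 1.6308 rad or value of joint washer between 2.0344 and 2.1544 rad) and x of cross_hole in the frame of pin_mid between -0.004 and 0.003 m and distance between pin_mid and cross_hole below 0.005 m and (angle between the x axis of pin_mid and the x axis of cross_hole, either way round below 0.15 rad or angle between the x axis of pin_mid and the y axis of cross_hole, either way round below 0.15 rad) and linear speed of pin below 0.02 m/s); the robot touches nothing.
It fails at once if the nut is over-tightened: dragged more than one slot (30 degrees, and 7 degrees to spare) beyond its snug point (distance of washer_rim from where it was at the start of the episode above 0.0158 m).
It fails at once if the pin is forced: more than 30 N between the pin and the axle or nut (contact force between pin and axle above 30 N).
It fails at once if the short pin, spare nut, mallet, a punch or the spanner is shifted by more than 30 mm (distance of any of short_pin_eye, spare_nut, mallet, blue_punch, red_punch, spanner from where it was at the start of the episode above 0.03 m).
It also fails if it takes over 72 s, if anything falls off the work surface, if the arm or the gripper's body presses on something with over 40 N, if the wrist force passes 120 N, or if a joint passes its speed limit or range.

ROBOT

A 6-joint arm with a two-finger parallel gripper is mounted at the origin on the work surface. World frame = base frame: x ahead of the robot, y to its left, z up, the work surface at z = 0. Lengths are in mm, angles in rad, forces in N, time in s.
With the tool pointing down it reaches from about 275 to 1000 mm from the base axis. Payload 8.4 kg.
Tool frame: the origin (TCP) lies midway between the tips of the shut fingers; the grasp point (between the pads) lies 19 mm behind it; z points along the fingers, x is the direction in which the jaws open and shut, and the axes are right-handed (so a half turn about z gives the same grasp; the last joint's range is limited). The gripper opens to 85 mm and grips with 20 to 120 N. Pads are 22 mm wide; open, the fingers measure 114 mm over their backs; the gripper's body (76 mm by 85 mm) begins 54 mm behind the grasp point. The pads swing forward as they close: fully open they stand 13 mm farther back than shut.
Start: joints at [-1.237, 0.353, 1.633, -0, 1.155, -0.002], TCP at [205.951, -590.095, 231.281] pointing down, gripper open.
Joint ranges: [-2.63, 2.63], [-0.92, 2.1], [0.06, 2.66], [-1.3, 4.44], [0, 2.69], [-3.02, 3.02]. Speed limits (rad/s): [2.22, 2.22, 2.79, 3.14, 3.14, 3.14].

INTERFACE

Orientations are given as [roll, pitch, yaw] about the fixed x, y, z axes, in that order (R = Rz(yaw) Ry(pitch) Rx(roll)).
In Python, from rig import sense, grab_frame, camera_model, job gives the robot as it stands.
- The arm moves only by the tool arm_command, never from a script. Its argument "plan" is a list of rows, each an object with "translation": the shift along the tool's x, y, z in cm, a list of three; "twist": the turn about the tool's z in rad; "gripper": the opening, from 0 (shut) to 1 (fully open). A call has exactly 5 rows; each row is the pose to reach, as a shift and turn from the pose measured when the call began, along the tool's axes at that moment; what a row does not reach only later rows make up. A row lasts 1/12 s, in which the tool goes at most 41.7 mm and 7.16 degrees, less where a joint would pass 70% of its speed; a pose out of reach is approached as far as the arm can. A call with a gripper value outside its range is refused whole. The fingers move at their own pace and stop on an object; "squeeze" is the grip in N (left out, the last holds). Time passes only in rows, so rows that repeat a pose let the fingers close, or fill a call up. It gives the time, the measured TCP pose, the force and the opening at its end, in the units of the state.
- sense(): the state, without advancing time (a new reading comes with each control period).
- grab_frame(name): name is "side" or "top" or "wrist"; returns the picture (400x640x3 uint8, blue, green, red); there is no depth.
- camera_model(name): a dict with "fx", "fy", "cx", "cy" (pixels), "dist_coeffs" ([k1, k2, p1, p2, k3] as OpenCV has them; the pictures are not rectified), "pose" (4x4, takes a point from camera to world coordinates). Camera axes: x right, y down, z forward; pixel columns grow to the right and rows downward; lengths in mm; the calibration is good to about 2 mm. A picture is of the moment at which its call begins: read the wrist's pose just before it. camera_model takes no time and is no camera call; for the wrist camera it gives the pose at the moment of the call.
- job.sign_off(): hands the job in, once; it reports no verdict.
The state is a dict: "clock": time; "qpos": joint angles; "qvel": joint speeds; "joint_efforts": joint torques, N m; "eef_pos": TCP position; "tcp_rot": TCP orientation; "contact_force": force on the tool from outside, world axes, zero at the start; "wrist_torque": the same for the moment, N m; "opening": opening from 0.0 (shut) to 1.0 (fully open).
Only numpy, scipy, OpenCV 4.12 (cv2) and the standard library are available. Lean on these libraries where they do the work, as an engineer would, in place of code of your own. Each camera call takes 0.05 s, during which the arm holds its last target.

## Working session

There is one attempt and no reset: what is moved stays moved. The work goes in short steps, Python scripts to look and compute and a tool call to move; the robot and the scene stay as the last step left them, time stands still between calls to the robot, and variables do not carry over. Pictures are saved under pics/ and viewed, and the job is handed in when it is done.

Besides the shell and the picture viewer there is one more tool, called after "Emit:" as name([rows], argument=value, ...), one row to a line, values as JSON. arm_command: Moves the arm, as the interface text tells. Its arguments: {"type":"object","properties":{"plan":{"type":"array","items":{"type":"object","properties":{"translation":{"type":"array","items":{"type":"number"}},"twist":{"type":"number"},"gripper":{"type":"number"}}}},"squeeze":{"type":"number"}},"required":["plan"]}

```bash
ls; mkdir -p pics; python3 - <<'E'
from rig import sense, grab_frame, camera_model, job
import cv2
print(sense())
for n in ("side","top","wrist"):
    print(n,camera_model(n)); cv2.imwrite(f"pics/{n}0.png",grab_frame(n))
E
```

```text
pics
{'clock': 0.0, 'qpos': array([-1.23737809e+00,  3.53667327e-01,  1.63412791e+00,  4.03699760e-05,
        1.15519582e+00, -2.37175072e-03]), 'qvel': array([-0.00055115,  0.00016685, -0.00031893, -0.0002083 , -0.00074262,
       -0.00058169]), 'joint_efforts': array([ 1.59637406e-03, -6.05243325e+01, -3.42067230e+01,  1.93107344e-04,
        9.43457417e-03, -2.65802228e-06]), 'eef_pos': array([ 205.8210367 , -589.63772001,  230.55236663]), 'tcp_rot': array([-3.14155243e+00,  1.39830387e-03, -1.23502263e+00]), 'contact_force': array([ 0.02179983, -0.31630397, -0.80305187]), 'wrist_torque': array([-0.01522832, -0.02451708,  0.00063234]), 'opening': 1.0031511632341672}
side {'fx': 396.84824290273036, 'fy': 396.84824290273036, 'cx': 320.8757611328535, 'cy': 203.56418484003876, 'dist_coeffs': array([-0.0014607,  0.       ,  0.       ,  0.       ,  0.       ]), 'pose': array([[-8.69700857e-01, -3.74337156e-01,  3.21701901e-01,
         7.27655667e+01],
       [-4.93571641e-01,  6.55977328e-01, -5.71034832e-01,
         8.18572019e+02],
       [ 2.73040135e-03, -6.55412418e-01, -7.55266
[... 503 characters left out ...]
501259e-03, -6.13503973e-02, -9.98110752e-01,
         1.54279002e+03],
       [ 0.00000000e+00,  0.00000000e+00,  0.00000000e+00,
         1.00000000e+00]])}
wrist {'fx': 275.7851903681002, 'fy': 275.7851903681002, 'cx': 317.5656884642326, 'cy': 202.99454659227456, 'dist_coeffs': array([0.01199732, 0.        , 0.        , 0.        , 0.        ]), 'pose': array([[ 3.29864662e-01, -8.95146263e-01, -2.99837409e-01,
         2.82893285e+02],
       [-9.44026982e-01, -3.13300775e-01, -1.03226358e-01,
        -5.64035910e+02],
       [-1.53660440e-03,  3.17105332e-01, -9.48389080e-01,
         3.73373541e+02],
       [ 0.00000000e+00,  0.00000000e+00,  0.00000000e+00,
         1.00000000e+00]])}
```

View pics/side0.png

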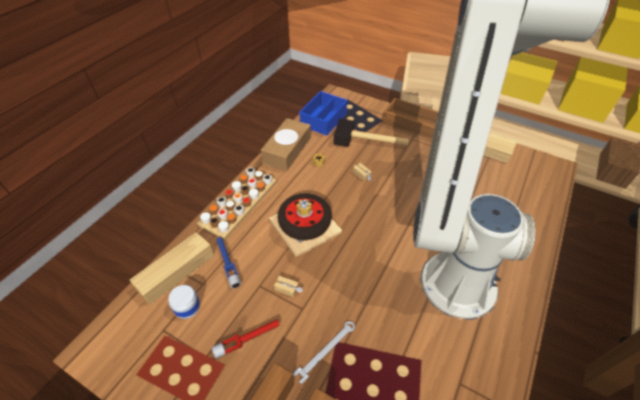

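View pics/top0.png

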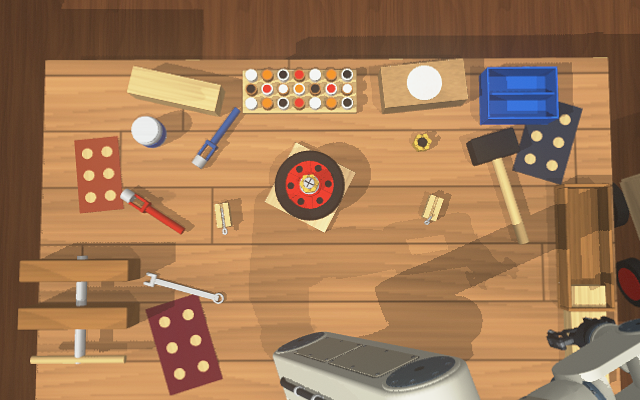

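View pics/wrist0.png

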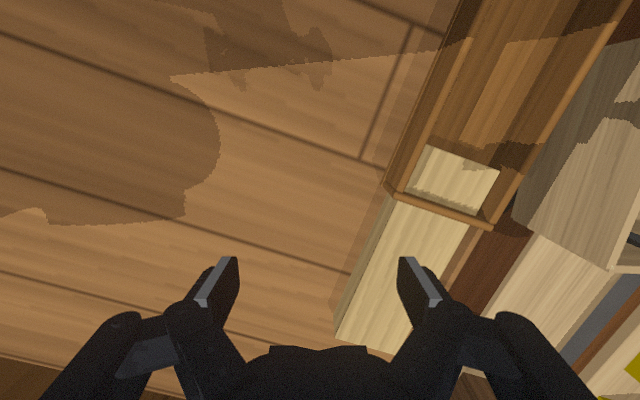

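```bash
cat > h.py <<'E'
import numpy as np, cv2, json
from rig import sense, grab_frame, camera_model, job
def ray(m,p):
    K=np.array([[m['fx'],0,m['cx']],[0,m['fy'],m['cy']],[0,0,1.]])
    u=cv2.undistortPoints(np.array([[p]],float),K,np.array(m['dist_coeffs']))[0,0]
    P=np.array(m['pose']); return P[:3,3],P[:3,:3]@np.array([u[0],u[1],1.])
def onz(m,p,z):
    o,d=ray(m,p); return o+d*(z-o[2])/d[2]
def proj(m,X):
    K=np.array([[m['fx'],0,m['cx']],[0,m['fy'],m['cy']],[0,0,1.]])
    P=np.linalg.inv(np.array(m['pose'])); r,_=cv2.Rodrigues(P[:3,:3])
    return cv2.projectPoints(np.array([X],float),r,P[:3,3],K,np.array(m['dist_coeffs']))[0][0,0]
def tri(l):  # list of (m,p)
    A=np.zeros((3,3));b=np.zeros(3);rs=[]
    for m,p in l:
        o,d=ray(m,p);d=d/np.linalg.norm(d);Q=np.eye(3)-np.outer(d,d);A+=Q;b+=Q@o;rs.append((Q,o))
    X=np.linalg.solve(A,b);return X,[np.linalg.norm(Q@(X-o)) for Q,o in rs]
def snap(name,tag):
    m=camera_model(name); s=sense(); im=grab_frame(name)
    cv2.imwrite(f'pics/{tag}.png',im)
    json.dump({k:np.asarray(v).tolist() for k,v in m.items()},open(f'pics/{tag}.json','w'))
    return m,s,im
def load(tag): return json.load(open(f'pics/{tag}.json')),cv2.imread(f'pics/{tag}.png')
def crop(tag,x0,y0,x1,y1,k):
    im=cv2.imread(f'pics/{tag}.png')[y0:y1,x0:x1]
    return cv2.resize(im,None,fx=k,fy=k,interpolation=cv2.INTER_CUBIC)
E
python3 - <<'E'
from h import *
m=camera_model('top')
for n,p,z in [('wheel',(309,184),138),('restL',(222,217),30),('restR',(432,208),30),('spare',(423,142),33)]: print(n,onz(m,p,z))
a=crop('top0',200,190,250,245,8);b=crop('top0',405,180,455,235,8)
cv2.imwrite('pics/rests.png',np.hstack([a,b]))
cv2.imwrite('pics/wh.png',crop('top0',259,134,359,234,6))
E
```

```text
wheel [574.55287048  48.71148757 138.        ]
restL [490.24558571 306.30991345  30.        ]
restR [ 513.84753271 -306.88048868   30.        ]
spare [ 707.87895895 -283.1342769    33.        ]
```

View pics/rests.png

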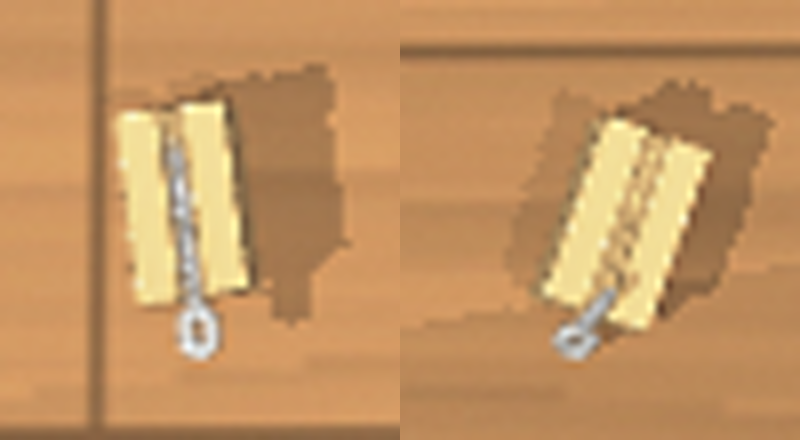

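View pics/wh.png

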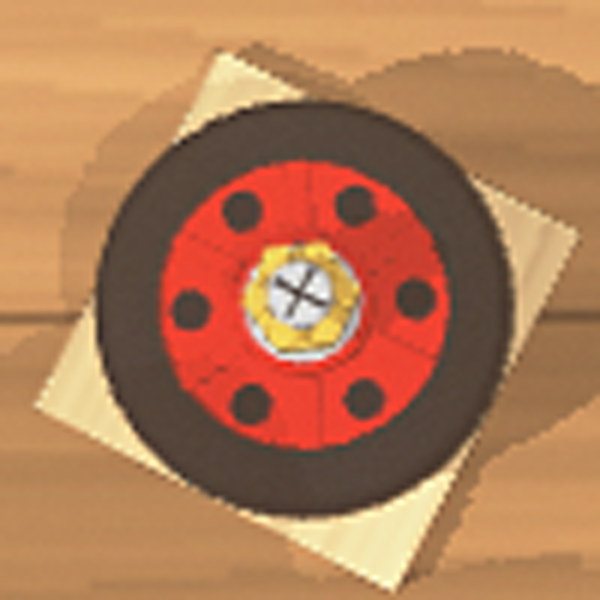

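```bash
cat >> h.py <<'E'
from scipy.spatial.transform import Rotation as Rn
def go(target,yaw=None,s=None):
    s=s or sense(); R=Rn.from_euler('xyz',s['tcp_rot']).as_matrix()
    d=R.T@(np.array(target,float)-s['eef_pos'])/10
    tw=None if yaw is None else -((yaw-s['tcp_rot'][2]+np.pi)%(2*np.pi)-np.pi)
    print('clk %.2f tcp'%s['clock'],s['eef_pos'].round(1),'yaw %.4f'%s['tcp_rot'][2],'trans cm',d.round(2),'twist',tw,'q6 %.2f'%s['qpos'][5])
E
python3 -c "
from h import *
go([575,49,235],0.0)"
```

```text
clk 0.15 tcp [ 205.8 -589.8  230.7] yaw -1.2351 trans cm [-48.15 -55.9   -0.38] twist -1.2350565405353686 q6 -0.00
```

Emit:
arm_command([
  {"translation":[-48.15,-55.9,-0.4],"twist":-1.235,"gripper":1},
  {"translation":[-48.15,-55.9,-0.4],"twist":-1.235,"gripper":1},
  {"translation":[-48.15,-55.9,-0.4],"twist":-1.235,"gripper":1},
  {"translation":[-48.15,-55.9,-0.4],"twist":-1.235,"gripper":1},
  {"translation":[-48.15,-55.9,-0.4],"twist":-1.235,"gripper":1},
])

```text
clock: 0.57
eef_pos: [310.5, -407.9, 232.2]
tcp_rot: [-3.141, 0.001, -0.605]
contact_force: [1.2, -0.5, 0.2]
opening: 1.005
```

```bash
python3 -c "
from h import *
go([575,49,235],0.0)"
```

```text
clk 0.57 tcp [ 310.5 -407.9  232.2] yaw -0.6045 trans cm [ -4.2  -52.62  -0.24] twist -0.6045105849923686 q6 -0.32
```

Emit:
arm_command([
  {"translation":[-4.2,-52.6,-0.3],"twist":-0.605,"gripper":1},
  {"translation":[-4.2,-52.6,-0.3],"twist":-0.605,"gripper":1},
  {"translation":[-4.2,-52.6,-0.3],"twist":-0.605,"gripper":1},
  {"translation":[-4.2,-52.6,-0.3],"twist":-0.605,"gripper":1},
  {"translation":[-4.2,-52.6,-0.3],"twist":-0.605,"gripper":1},
])

```text
clock: 0.98
eef_pos: [414.8, -227.3, 233.7]
tcp_rot: [-3.141, -0.0, 0.007]
contact_force: [1.0, -0.5, 0.3]
opening: 1.001
```

```bash
python3 -c "
from h import *
go([575,49,235],0.0)"
```

```text
clk 0.98 tcp [ 414.8 -227.3  233.7] yaw 0.0067 trans cm [ 16.21 -27.53  -0.1 ] twist 0.006682477175107948 q6 -0.51
```

Emit:
arm_command([
  {"translation":[16.2,-27.5,-0.1],"twist":0,"gripper":1},
  {"translation":[16.2,-27.5,-0.1],"twist":0,"gripper":1},
  {"translation":[16.2,-27.5,-0.1],"twist":0,"gripper":1},
  {"translation":[16.2,-27.5,-0.1],"twist":0,"gripper":1},
  {"translation":[16.2,-27.5,-0.1],"twist":0,"gripper":1},
])

```text
clock: 1.4
eef_pos: [519.1, -46.8, 234.5]
tcp_rot: [-3.141, -0.0, 0.007]
contact_force: [0.4, -0.7, -0.0]
opening: 0.995
```

```bash
python3 -c "
from h import *
go([575,49,235],0.0)"
```

```text
clk 1.40 tcp [519.1 -46.8 234.5] yaw 0.0068 trans cm [ 5.66 -9.54 -0.04] twist 0.006802369324502511 q6 -0.10
```

Emit:
arm_command([
  {"translation":[5.7,-9.5,0],"twist":0,"gripper":1},
  {"translation":[5.7,-9.5,0],"twist":0,"gripper":1},
  {"translation":[5.7,-9.5,0],"twist":0,"gripper":1},
  {"translation":[5.7,-9.5,0],"twist":0,"gripper":1},
  {"translation":[5.7,-9.5,0],"twist":0,"gripper":1},
])

```text
clock: 1.82
eef_pos: [575.6, 50.0, 234.0]
tcp_rot: [-3.141, 0.001, 0.01]
contact_force: [0.2, -0.3, 0.3]
opening: 1.001
```

```bash
python3 -c "
from h import *
go([575,49,235],0.0)
m,s,im=snap('wrist','w1')
cv2.imwrite('pics/w1c.png',crop('w1',220,110,420,260,4))"
```

```text
clk 1.82 tcp [575.6  50.  234. ] yaw 0.0096 trans cm [-0.06  0.1  -0.1 ] twist 0.009602955497369337 q6 0.07
```

View pics/w1c.png

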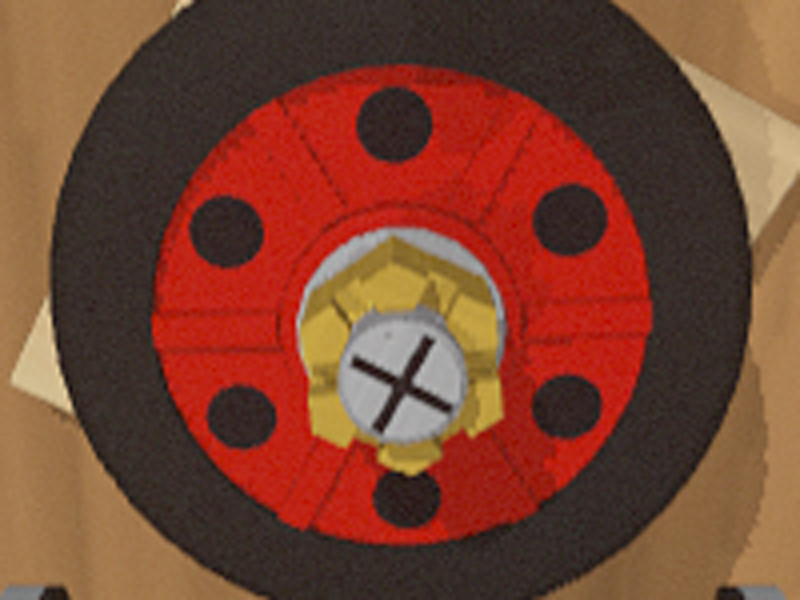

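```bash
python3 -c "
from h import *
cv2.imwrite('pics/w1d.png',crop('w1',285,160,355,235,8))"
```

```text
(no output)
```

View pics/w1d.png

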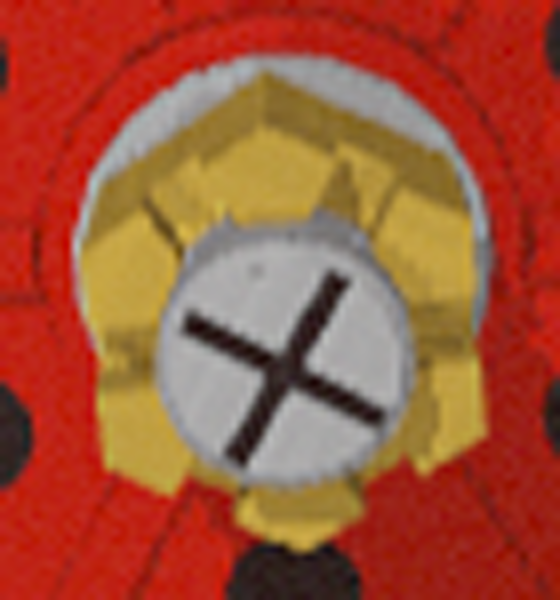

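```bash
python3 -c "
from h import *
m,_=load('w1')
f=lambda p,z: onz(m,((p[0]+.5)/8-.5+285,(p[1]+.5)/8-.5+160),z)[:2]
L=[f(p,138) for p in [(183,320),(385,420),(343,275),(235,462)]]
c=np.mean(L,0);print('axle c',c)
for a,b in((0,1),(2,3)):
  d=L[a]-L[b];print(np.hypot(*d),np.degrees(np.arctan2(d[1],d[0]))%180)
C=[f(p,129) for p in [(265,125),(82,245),(110,468),(302,548),(487,437),(470,230)]]
print('nut c',np.mean(C,0))
for p in C:
  d=p-np.mean(C,0);print(np.hypot(*d),np.degrees(np.arctan2(d[1],d[0]))%60)
mt=camera_model('top');print(onz(mt,(309,183),138))
"
```

```text
axle c [578.11730912  48.09232586]
26.13251010969149 152.97922880454604
25.75867805699524 62.09198522620075
nut c [578.1484438   48.05566798]
26.741870836554206 35.932018796656024
26.843343928129592 33.169872045071656
26.285148452629034 36.86931264949854
26.118502482034184 35.017656064178595
26.765625956385314 35.00157736619847
25.62271075985916 34.15628778067224
[577.28747602  48.70442194 138.        ]
```

```bash
python3 -c "
from h import *
go([578.1,48.1,190],np.radians(65))"
```

```text
clk 1.87 tcp [575.   48.9 234. ] yaw 0.0083 trans cm [0.32 0.08 4.4 ] twist -1.1261145572661286 q6 0.07
```

Emit:
arm_command([
  {"translation":[0.3,0.1,0.8],"twist":-1.126,"gripper":1},
  {"translation":[0.3,0.1,1.6],"twist":-1.126,"gripper":1},
  {"translation":[0.3,0.1,2.4],"twist":-1.126,"gripper":1},
  {"translation":[0.3,0.1,3.2],"twist":-1.126,"gripper":1},
  {"translation":[0.3,0.1,4.0],"twist":-1.126,"gripper":1},
])

```text
clock: 2.28
eef_pos: [577.1, 46.3, 193.7]
tcp_rot: [-3.141, 0.001, 0.636]
contact_force: [-0.5, 0.5, 0.4]
opening: 0.998
```

```bash
python3 -c "
from h import *
go([578.1,48.1,190],np.radians(65))"
```

```text
clk 2.28 tcp [577.1  46.3 193.7] yaw 0.6363 trans cm [ 0.19 -0.09  0.37] twist -0.4981556953587418 q6 -0.56
```

Emit:
arm_command([
  {"translation":[0.2,-0.1,0.4],"twist":-0.498,"gripper":1},
  {"translation":[0.2,-0.1,0.4],"twist":-0.498,"gripper":1},
  {"translation":[0.2,-0.1,0.4],"twist":-0.498,"gripper":1},
  {"translation":[0.2,-0.1,0.4],"twist":-0.498,"gripper":1},
  {"translation":[0.2,-0.1,0.4],"twist":-0.498,"gripper":1},
])

```text
clock: 2.7
eef_pos: [577.3, 46.8, 189.7]
tcp_rot: [-3.14, 0.001, 1.138]
contact_force: [0.2, -0.4, 0.5]
opening: 1.001
```

```bash
python3 -c "
from h import *
go([578.1,48.1,100],np.radians(65))
snap('wrist','w2')
cv2.imwrite('pics/w2c.png',crop('w2',270,150,390,260,6))"
```

```text
clk 2.70 tcp [577.3  46.8 189.7] yaw 1.1384 trans cm [0.16 0.03 8.97] twist 0.003982745791044184 q6 -1.06
```

View pics/w2c.png

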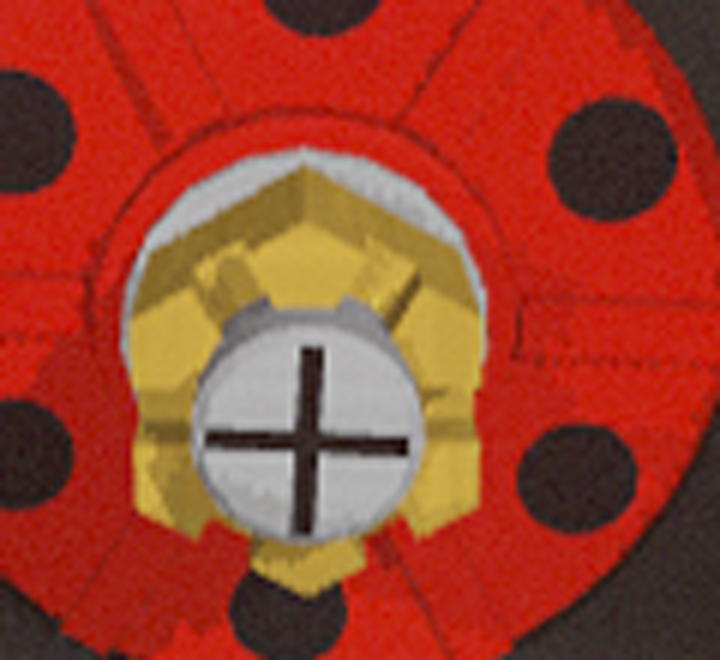

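```bash
python3 -c "
from h import *
m1,_=load('w1');m,_=load('w2')
px=lambda p,k,x,y:((p[0]+.5)/k-.5+x,(p[1]+.5)/k-.5+y)
g=lambda p:px(p,6,270,150)
print(tri([(m1,px((286,370),8,285,160)),(m,g((307,441)))]))
print('corner',tri([(m1,px((302,548),8,285,160)),(m,g((480,515)))]),tri([(m1,px((487,437),8,285,160)),(m,g((480,318)))]))
f=lambda p,z: onz(m,g(p),z)[:2]
L=[f(p,138) for p in [(207,438),(407,447),(312,348),(302,533)]]
print(np.mean(L,0))
for a,b in((0,1),(2,3)):
  d=L[a]-L[b];print(np.hypot(*d),np.degrees(np.arctan2(d[1],d[0]))%180)
C=[f(p,129) for p in [(305,220),(130,322),(135,513),(308,597),(480,515),(480,318)]]
print('nut c',np.mean(C,0))
for p in C:
  d=p-np.mean(C,0);print(np.hypot(*d),np.degrees(np.arctan2(d[1],d[0]))%60)
"
```

```text
(array([578.03960397,  48.06035543, 137.71300099]), [np.float64(0.05765332636975236), np.float64(0.05765332636978029)])
corner (array([573.29945953,  62.02480953, 201.28333877]), [np.float64(9.406847063557453), np.float64(9.406847063557382)]) (array([581.33450229,  63.68504378, 164.19049379]), [np.float64(20.91620063393233), np.float64(20.916200633932153)])
[578.07007402  48.08053983]
25.435660579961525 62.480310210365815
25.39648338780634 152.58975102748107
nut c [578.29509886  47.98629491]
27.022969800264978 35.812374769505595
26.52194381779777 35.014475976786315
26.864612643748913 36.1383048209116
26.42132666626921 35.941025326029006
27.3644666304499 34.29646922728324
26.40724884213911 37.0323942642553
```

Emit:
arm_command([
  {"translation":[0.1,0,2.5],"twist":0,"gripper":1},
  {"translation":[0.15,0,5],"twist":0,"gripper":1},
  {"translation":[0.15,0,7],"twist":0,"gripper":1},
  {"translation":[0.15,0,8.5],"twist":0,"gripper":1},
  {"translation":[0.15,0,8.9],"twist":0,"gripper":1},
])

```text
clock: 3.17
eef_pos: [575.9, 47.4, 98.4]
tcp_rot: [-3.137, 0.003, 1.126]
contact_force: [-0.0, 0.2, 0.1]
opening: 1.003
```

```bash
python3 -c "
from h import *
go([578.1,48.1,100],np.radians(65))
print(sense()['contact_force'],sense()['wrist_torque'])
m1,_=load('w1');m,_=load('w2')
px=lambda p,k,x,y:((p[0]+.5)/k-.5+x,(p[1]+.5)/k-.5+y)
print(tri([(m1,px((302,548),8,285,160)),(m,px((135,513),6,270,150))]))
"
```

```text
clk 3.17 tcp [575.9  47.4  98.4] yaw 1.1259 trans cm [ 0.16  0.17 -0.17] twist -0.008609056873176257 q6 -1.05
[-0.0474786   0.24570063  0.13515898] [-0.04848508  0.083409   -0.00498449]
(array([580.57746943,  21.98787048, 129.94945881]), [np.float64(0.45554527117755567), np.float64(0.4555452711774869)])
```

Emit:
arm_command([
  {"translation":[0.16,0.17,-0.15],"twist":0,"gripper":1},
  {"translation":[0.16,0.17,-0.15],"twist":0,"gripper":0.75},
  {"translation":[0.16,0.17,-0.15],"twist":0,"gripper":0.4},
  {"translation":[0.16,0.17,-0.15],"twist":0,"gripper":0.4},
  {"translation":[0.16,0.17,-0.15],"twist":0,"gripper":0.4},
], squeeze=60)

```text
clock: 3.58
eef_pos: [579.1, 48.5, 101.4]
tcp_rot: [-3.138, 0.001, 1.125]
contact_force: [-2.0, 1.3, 5.6]
opening: 0.527
```

```bash
cat >> h.py <<'E'
def st():
    s=sense(); print('clk %.2f tcp'%s['clock'],s['eef_pos'].round(2),'yaw %.2f deg'%np.degrees(s['tcp_rot'][2]),'rot',s['tcp_rot'].round(4),'F',s['contact_force'].round(2),'T',s['wrist_torque'].round(3),'tau6 %.3f'%s['joint_efforts'][5],'open %.3f'%s['opening'],'q6 %.3f'%s['qpos'][5])
E
python3 -c "
from h import *
st()"
```

```text
clk 3.58 tcp [579.1   48.45 101.35] yaw 64.46 deg rot [-3.1384e+00  1.2000e-03  1.1250e+00] F [-1.99  1.26  5.57] T [-0.026  0.186 -0.067] tau6 -0.036 open 0.527 q6 -1.045
```

Emit:
arm_command([
  {"translation":[0,0,0],"twist":0.03,"gripper":0.4},
  {"translation":[0,0,0],"twist":0.06,"gripper":0.4},
  {"translation":[0,0,0],"twist":0.09,"gripper":0.4},
  {"translation":[0,0,0],"twist":0.12,"gripper":0.4},
  {"translation":[0,0,0],"twist":0.15,"gripper":0.4},
])

```text
clock: 4.0
eef_pos: [578.9, 48.3, 101.5]
tcp_rot: [-3.139, 0.002, 0.974]
contact_force: [-0.5, -1.2, -4.2]
opening: 0.522
```

```bash
python3 -c "
from h import *
st();go([578.1,48.1,101])"
```

```text
clk 4.00 tcp [578.95  48.35 101.46] yaw 55.78 deg rot [-3.1388e+00  1.9000e-03  9.7350e-01] F [-0.49 -1.19 -4.22] T [-0.206 -0.001  0.064] tau6 -0.524 open 0.522 q6 -0.893
clk 4.00 tcp [578.9  48.3 101.5] yaw 0.9735 trans cm [-0.07 -0.06  0.05] twist None q6 -0.89
```

Emit:
arm_command([
  {"translation":[0,0,0],"twist":0.03,"gripper":0.4},
  {"translation":[0,0,0],"twist":0.06,"gripper":0.4},
  {"translation":[0,0,0],"twist":0.09,"gripper":0.4},
  {"translation":[0,0,0],"twist":0.12,"gripper":0.4},
  {"translation":[0,0,0],"twist":0.15,"gripper":0.4},
])

```text
clock: 4.42
eef_pos: [578.8, 48.2, 101.5]
tcp_rot: [-3.139, 0.003, 0.822]
contact_force: [0.4, -0.4, -5.8]
opening: 0.524
```

```bash
python3 -c "
from h import *
st()"
```

```text
clk 4.42 tcp [578.82  48.18 101.53] yaw 47.10 deg rot [-3.1394e+00  2.5000e-03  8.2200e-01] F [ 0.42 -0.43 -5.79] T [-0.164 -0.128  0.024] tau6 -0.524 open 0.524 q6 -0.741
```

Emit:
arm_command([
  {"translation":[0,0,0],"twist":0.03,"gripper":0.4},
  {"translation":[0,0,0],"twist":0.06,"gripper":0.4},
  {"translation":[0,0,0],"twist":0.09,"gripper":0.4},
  {"translation":[0,0,0],"twist":0.12,"gripper":0.4},
  {"translation":[0,0,0],"twist":0.15,"gripper":0.4},
])

```text
clock: 4.83
eef_pos: [578.7, 48.1, 101.5]
tcp_rot: [-3.14, 0.003, 0.67]
contact_force: [0.9, -1.4, -5.8]
opening: 0.522
```

```bash
python3 -c "
from h import *
st()"
```

```text
clk 4.83 tcp [578.69  48.09 101.51] yaw 38.41 deg rot [-3.140e+00  3.000e-03  6.704e-01] F [ 0.88 -1.36 -5.8 ] T [-0.112 -0.113  0.062] tau6 -0.525 open 0.522 q6 -0.590
```

Emit:
arm_command([
  {"translation":[0,0,0],"twist":0.02,"gripper":0.4},
  {"translation":[0,0,0],"twist":0.04,"gripper":0.4},
  {"translation":[0,0,0],"twist":0.06,"gripper":0.4},
  {"translation":[0,0,0],"twist":0.08,"gripper":0.4},
  {"translation":[0,0,0],"twist":0.1,"gripper":0.4},
])

```text
clock: 5.25
eef_pos: [578.6, 48.0, 101.5]
tcp_rot: [-3.14, 0.003, 0.569]
contact_force: [-0.1, -1.2, -5.2]
opening: 0.522
```

```bash
python3 -c "
from h import *
st()"
```

```text
clk 5.25 tcp [578.57  48.01 101.52] yaw 32.59 deg rot [-3.1403  0.0034  0.5688] F [-0.15 -1.16 -5.19] T [-0.175 -0.109  0.035] tau6 -0.336 open 0.522 q6 -0.488
```

Still loose at the first aligned slot (32.5°). Continue towards 2.5°.

Emit:
arm_command([
  {"translation":[0,0,0],"twist":0.03,"gripper":0.4},
  {"translation":[0,0,0],"twist":0.06,"gripper":0.4},
  {"translation":[0,0,0],"twist":0.09,"gripper":0.4},
  {"translation":[0,0,0],"twist":0.12,"gripper":0.4},
  {"translation":[0,0,0],"twist":0.15,"gripper":0.4},
])

```text
clock: 5.67
eef_pos: [578.4, 47.9, 101.5]
tcp_rot: [-3.141, 0.004, 0.416]
contact_force: [0.7, -1.1, -4.8]
opening: 0.527
```

```bash
python3 -c "
from h import *
st()"
```

```text
clk 5.67 tcp [578.39  47.93 101.49] yaw 23.86 deg rot [-3.1408  0.004   0.4165] F [ 0.71 -1.06 -4.82] T [-0.133 -0.086  0.102] tau6 -0.524 open 0.527 q6 -0.336
```

Emit:
arm_command([
  {"translation":[0,0,0],"twist":0.03,"gripper":0.4},
  {"translation":[0,0,0],"twist":0.06,"gripper":0.4},
  {"translation":[0,0,0],"twist":0.09,"gripper":0.4},
  {"translation":[0,0,0],"twist":0.12,"gripper":0.4},
  {"translation":[0,0,0],"twist":0.15,"gripper":0.4},
])

```text
clock: 6.08
eef_pos: [578.2, 47.9, 101.5]
tcp_rot: [-3.141, 0.004, 0.264]
contact_force: [0.3, -0.6, -4.7]
opening: 0.525
```

```bash
python3 -c "
from h import *
st()"
```

```text
clk 6.08 tcp [578.24  47.87 101.5 ] yaw 15.14 deg rot [-3.1414  0.0043  0.2642] F [ 0.29 -0.61 -4.66] T [-0.084 -0.064  0.077] tau6 -0.524 open 0.525 q6 -0.183
```

Emit:
arm_command([
  {"translation":[0,0,0],"twist":0.03,"gripper":0.4},
  {"translation":[0,0,0],"twist":0.06,"gripper":0.4},
  {"translation":[0,0,0],"twist":0.09,"gripper":0.4},
  {"translation":[0,0,0],"twist":0.12,"gripper":0.4},
  {"translation":[0,0,0],"twist":0.15,"gripper":0.4},
])

```text
clock: 6.5
eef_pos: [578.0, 47.9, 101.5]
tcp_rot: [3.141, 0.005, 0.112]
contact_force: [1.2, -0.8, -6.3]
opening: 0.523
```

```bash
python3 -c "
from h import *
st()"
```

```text
clk 6.50 tcp [578.02  47.85 101.49] yaw 6.41 deg rot [3.1411 0.0048 0.1119] F [ 1.22 -0.78 -6.3 ] T [-0.068 -0.012  0.117] tau6 -0.524 open 0.523 q6 -0.031
```

Emit:
arm_command([
  {"translation":[0,0,0],"twist":0.015,"gripper":0.4},
  {"translation":[0,0,0],"twist":0.03,"gripper":0.4},
  {"translation":[0,0,0],"twist":0.045,"gripper":0.4},
  {"translation":[0,0,0],"twist":0.06,"gripper":0.4},
  {"translation":[0,0,0],"twist":0.07,"gripper":0.4},
])

```text
clock: 6.92
eef_pos: [578.0, 47.8, 101.5]
tcp_rot: [3.141, 0.005, 0.041]
contact_force: [0.6, -1.1, -5.7]
opening: 0.53
```

```bash
python3 -c "
from h import *
st()"
```

```text
clk 6.92 tcp [577.97  47.85 101.52] yaw 2.33 deg rot [3.1408 0.0048 0.0407] F [ 0.58 -1.1  -5.75] T [-0.087 -0.057  0.101] tau6 -0.050 open 0.530 q6 0.040
```

Emit:
arm_command([
  {"translation":[0,0,0],"twist":0.03,"gripper":0.4},
  {"translation":[0,0,0],"twist":0.06,"gripper":0.4},
  {"translation":[0,0,0],"twist":0.09,"gripper":0.4},
  {"translation":[0,0,0],"twist":0.12,"gripper":0.4},
  {"translation":[0,0,0],"twist":0.15,"gripper":0.4},
])

```text
clock: 7.33
eef_pos: [577.7, 47.9, 101.5]
tcp_rot: [3.14, 0.005, -0.111]
contact_force: [0.2, -0.5, -4.6]
opening: 0.528
```

```bash
python3 -c "
from h import *
st()"
```

```text
clk 7.33 tcp [577.74  47.86 101.49] yaw -6.37 deg rot [ 3.14    0.0051 -0.1111] F [ 0.19 -0.54 -4.56] T [-0.06   0.094  0.09 ] tau6 -0.523 open 0.528 q6 0.192
```

Emit:
arm_command([
  {"translation":[0,0,0],"twist":0.03,"gripper":0.4},
  {"translation":[0,0,0],"twist":0.06,"gripper":0.4},
  {"translation":[0,0,0],"twist":0.09,"gripper":0.4},
  {"translation":[0,0,0],"twist":0.12,"gripper":0.4},
  {"translation":[0,0,0],"twist":0.15,"gripper":0.4},
])

```text
clock: 7.75
eef_pos: [577.6, 47.9, 101.5]
tcp_rot: [3.139, 0.005, -0.263]
contact_force: [0.5, -0.6, -4.3]
opening: 0.526
```

```bash
python3 -c "
from h import *
st()"
```

```text
clk 7.75 tcp [577.58  47.88 101.5 ] yaw -15.07 deg rot [ 3.1393  0.0051 -0.263 ] F [ 0.46 -0.56 -4.32] T [0.073 0.023 0.06 ] tau6 -0.523 open 0.526 q6 0.344
```

Emit:
arm_command([
  {"translation":[0,0,0],"twist":0.03,"gripper":0.4},
  {"translation":[0,0,0],"twist":0.06,"gripper":0.4},
  {"translation":[0,0,0],"twist":0.09,"gripper":0.4},
  {"translation":[0,0,0],"twist":0.12,"gripper":0.4},
  {"translation":[0,0,0],"twist":0.15,"gripper":0.4},
])

```text
clock: 8.17
eef_pos: [577.4, 47.9, 101.5]
tcp_rot: [3.138, 0.005, -0.413]
contact_force: [-0.4, 0.1, -3.7]
opening: 0.527
```

```bash
python3 -c "
from h import *
st()"
```

```text
clk 8.17 tcp [577.41  47.95 101.51] yaw -23.69 deg rot [ 3.1382  0.0049 -0.4135] F [-0.39  0.12 -3.73] T [ 0.126 -0.009  0.719] tau6 0.124 open 0.527 q6 0.495
```

Emit:
arm_command([
  {"translation":[0,0,0],"twist":0.014,"gripper":0.4},
  {"translation":[0,0,0],"twist":0.028,"gripper":0.4},
  {"translation":[0,0,0],"twist":0.042,"gripper":0.4},
  {"translation":[0,0,0],"twist":0.056,"gripper":0.4},
  {"translation":[0,0,0],"twist":0.068,"gripper":0.4},
])

```text
clock: 8.58
eef_pos: [577.3, 48.0, 101.5]
tcp_rot: [3.138, 0.005, -0.482]
contact_force: [0.2, 0.3, -5.3]
opening: 0.528
```

```bash
python3 -c "
from h import *
st()
snap('wrist','w3');snap('top','t3')
cv2.imwrite('pics/w3c.png',crop('w3',200,130,440,330,3))"
```

```text
clk 8.58 tcp [577.33  47.99 101.51] yaw -27.64 deg rot [ 3.1378  0.0048 -0.4824] F [ 0.16  0.31 -5.3 ] T [ 0.109 -0.023  0.718] tau6 0.496 open 0.528 q6 0.564
```

View pics/w3c.png

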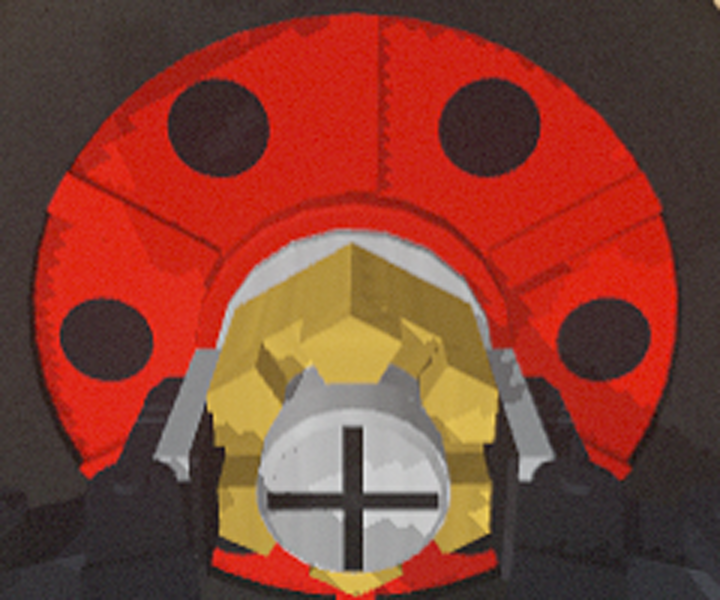

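Emit:
arm_command([
  {"translation":[0,0,0],"twist":0.004,"gripper":1},
  {"translation":[0,0,0],"twist":0.004,"gripper":1},
  {"translation":[0,0,0],"twist":0.004,"gripper":1},
  {"translation":[0,0,0],"twist":0.004,"gripper":1},
  {"translation":[0,0,0],"twist":0.004,"gripper":1},
])

```text
clock: 9.1
eef_pos: [577.6, 48.0, 101.8]
tcp_rot: [3.138, 0.004, -0.486]
contact_force: [-0.0, -0.4, 0.2]
opening: 0.999
```

```bash
python3 -c "
from h import *
st()
go([578.1,48.1,240],np.radians(-27.5))
m=camera_model('top')
X=proj(m,[578,48,138]);print(X)
cv2.imwrite('pics/r.png',np.hstack([crop('t3',200,190,250,245,8)]))"
```

```text
clk 9.10 tcp [577.65  47.99 101.82] yaw -27.87 deg rot [ 3.1383  0.0043 -0.4863] F [-0.03 -0.35  0.19] T [ 0.02  -0.014 -0.005] tau6 0.004 open 0.999 q6 0.567
clk 9.10 tcp [577.6  48.  101.8] yaw -0.4863 trans cm [ -0.02   0.02 -13.82] twist -0.006382993577060514 q6 0.57
[309.2580513  182.73830621]
```

Fingers are off, with clean force readings. Now rise straight up and check the nut's angle.

Emit:
arm_command([
  {"translation":[0,0,-2.5],"twist":0,"gripper":1},
  {"translation":[0,0,-6],"twist":0,"gripper":1},
  {"translation":[0,0,-9.5],"twist":0,"gripper":1},
  {"translation":[0,0,-11.5],"twist":0,"gripper":1},
  {"translation":[0,0,-12],"twist":0,"gripper":1},
])

```text
clock: 9.52
eef_pos: [580.5, 48.3, 226.3]
tcp_rot: [-3.141, -0.001, -0.486]
contact_force: [1.0, 0.1, -0.1]
opening: 1.001
```

```bash
python3 -c "
from h import *
st()
snap('wrist','w4')
cv2.imwrite('pics/w4c.png',crop('w4',270,150,370,250,8)[:600])"
```

```text
clk 9.52 tcp [580.51  48.29 226.25] yaw -27.87 deg rot [-3.1413e+00 -1.3000e-03 -4.8640e-01] F [ 1.03  0.12 -0.08] T [0.016 0.049 0.009] tau6 -0.001 open 1.001 q6 0.567
```

View pics/w4c.png

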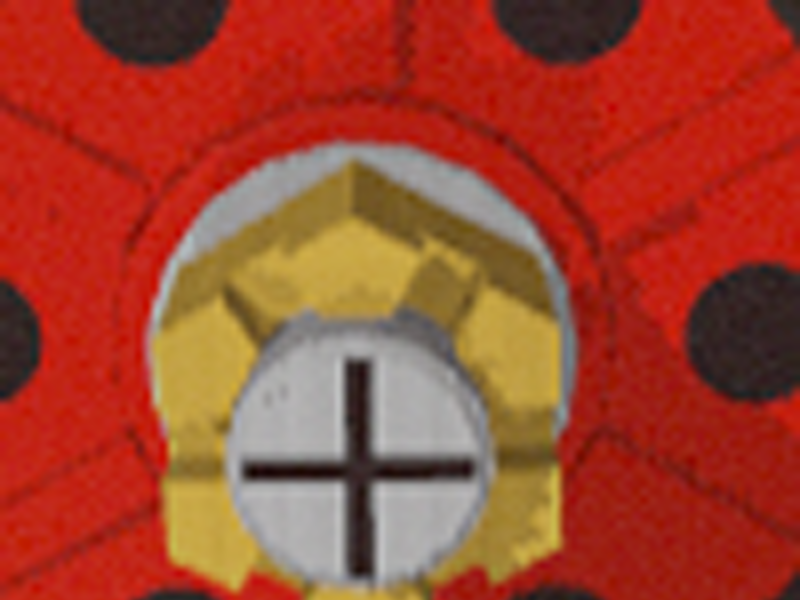

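```bash
python3 -c "
from h import *
m,_=load('w4')
f=lambda p,z: onz(m,((p[0]+.5)/8-.5+270,(p[1]+.5)/8-.5+150),z)[:2]
L=[f(p,138) for p in [(243,470),(473,468),(358,360),(360,578)]]
c=np.mean(L,0);print('axle c',c)
for a,b in((0,1),(2,3)):
  d=L[a]-L[b];print(np.hypot(*d),np.degrees(np.arctan2(d[1],d[0]))%90)
for p in [(350,215),(157,332),(170,548),(560,550),(558,322)]:
  d=f(p,129)-c;print(np.hypot(*d),np.degrees(np.arctan2(d[1],d[0]))%60-30)
"
```

```text
axle c [577.84273578  48.01586653]
25.553681619273384 62.65598220099744
25.70169352838626 62.44086933812427
26.872870124040954 -25.855461128722965
26.437001347146143 -28.184741742007674
25.618979833589066 -27.699205912009944
26.847213130690424 -27.15150597168543
26.763785718770485 -25.015164813524123
```

```bash
python3 -c "
from h import *
m,_=load('t3')
px=lambda p:((p[0]+.5)/8-.5+200,(p[1]+.5)/8-.5+190)
e=onz(m,px((198,330)),27);t=onz(m,px((176,142)),27);d=e-t;print(e,t,np.hypot(*d[:2]),np.degrees(np.arctan2(-d[1],-d[0])))
X=e[:2]
go([X[0]+10,X[1],170],np.radians(97))"
```

```text
[449.96888792 299.83411781  27.        ] [518.7722124  308.40885549  27.        ] 69.33558671592564 7.103961172127358
clk 9.57 tcp [580.   48.3 225.1] yaw -0.4864 trans cm [-22.37 -16.63   5.5 ] twist -2.1793890975378236 q6 0.57
```

Emit:
arm_command([
  {"translation":[-22.4,-16.6,2],"twist":-2.18,"gripper":1},
  {"translation":[-22.4,-16.6,3],"twist":-2.18,"gripper":1},
  {"translation":[-22.4,-16.6,4],"twist":-2.18,"gripper":1},
  {"translation":[-22.4,-16.6,5],"twist":-2.18,"gripper":1},
  {"translation":[-22.4,-16.6,5.5],"twist":-2.18,"gripper":1},
])

```text
clock: 9.98
eef_pos: [489.1, 234.9, 187.8]
tcp_rot: [3.14, 0.005, 0.144]
contact_force: [1.1, -0.1, -0.0]
opening: 0.999
```

```bash
python3 -c "
from h import *
go([460,300,170],np.radians(97))"
```

```text
clk 9.98 tcp [489.1 234.9 187.8] yaw 0.1442 trans cm [-1.94 -6.86  1.78] twist -1.5487228689752772 q6 0.30
```

Emit:
arm_command([
  {"translation":[-1.9,-6.9,1.8],"twist":-1.549,"gripper":1},
  {"translation":[-1.9,-6.9,1.8],"twist":-1.549,"gripper":1},
  {"translation":[-1.9,-6.9,1.8],"twist":-1.549,"gripper":1},
  {"translation":[-1.9,-6.9,1.8],"twist":-1.549,"gripper":1},
  {"translation":[-1.9,-6.9,1.8],"twist":-1.549,"gripper":1},
])

```text
clock: 10.4
eef_pos: [458.9, 300.7, 167.9]
tcp_rot: [-3.14, 0.007, 0.772]
contact_force: [-0.4, 0.8, 0.7]
opening: 0.997
```

```bash
python3 -c "
from h import *
go([460,300,170],np.radians(97))"
```

```text
clk 10.40 tcp [458.9 300.7 167.9] yaw 0.7717 trans cm [ 0.04  0.13 -0.21] twist -0.9212619688182277 q6 -0.20
```

Emit:
arm_command([
  {"translation":[0,0.1,-0.2],"twist":-0.921,"gripper":1},
  {"translation":[0,0.1,-0.2],"twist":-0.921,"gripper":1},
  {"translation":[0,0.1,-0.2],"twist":-0.921,"gripper":1},
  {"translation":[0,0.1,-0.2],"twist":-0.921,"gripper":1},
  {"translation":[0,0.1,-0.2],"twist":-0.921,"gripper":1},
])

```text
clock: 10.82
eef_pos: [458.7, 299.4, 168.2]
tcp_rot: [-3.134, 0.006, 1.395]
contact_force: [-0.9, 0.3, 0.9]
opening: 0.999
```

```bash
python3 -c "
from h import *
go([460,300,170],np.radians(97))"
```

```text
clk 10.82 tcp [458.7 299.4 168.2] yaw 1.3949 trans cm [ 0.08  0.12 -0.18] twist -0.2981087346110405 q6 -0.82
```

Emit:
arm_command([
  {"translation":[0.1,0.1,-0.2],"twist":-0.298,"gripper":1},
  {"translation":[0.1,0.1,-0.2],"twist":-0.298,"gripper":1},
  {"translation":[0.1,0.1,-0.2],"twist":-0.298,"gripper":1},
  {"translation":[0.1,0.1,-0.2],"twist":-0.298,"gripper":1},
  {"translation":[0.1,0.1,-0.2],"twist":-0.298,"gripper":1},
])

```text
clock: 11.23
eef_pos: [459.2, 299.8, 169.0]
tcp_rot: [-3.131, 0.004, 1.691]
contact_force: [0.1, -0.4, -0.3]
opening: 0.999
```

```bash
python3 -c "
from h import *
go([460,300,170],np.radians(97))
st()
snap('wrist','w5')"
```

```text
clk 11.23 tcp [459.2 299.8 169. ] yaw 1.6906 trans cm [ 0.01  0.08 -0.1 ] twist -0.0023843945973007763 q6 -1.12
clk 11.23 tcp [459.22 299.77 169.02] yaw 96.86 deg rot [-3.1313  0.004   1.6906] F [ 0.06 -0.35 -0.26] T [-0.035 -0.009 -0.011] tau6 -0.363 open 0.999 q6 -1.116
```

View pics/w5.png

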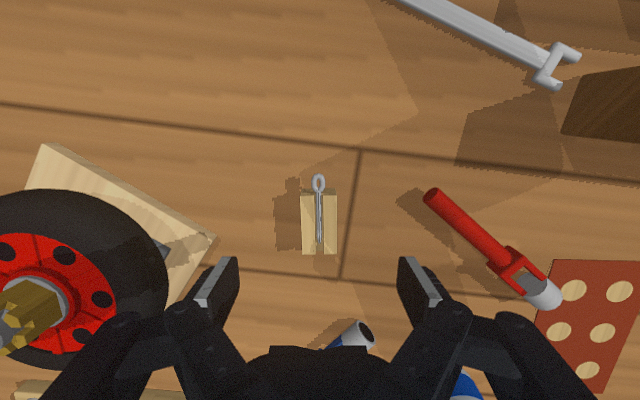

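```bash
python3 -c "
from h import *
cv2.imwrite('pics/w5c.png',crop('w5',290,160,350,265,7)[:735][:, :])
cv2.imwrite('pics/w5c.png',cv2.resize(cv2.imread('pics/w5.png')[165:262,290:350],None,fx=6,fy=6,interpolation=cv2.INTER_CUBIC))"
```

```text
(no output)
```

View pics/w5c.png

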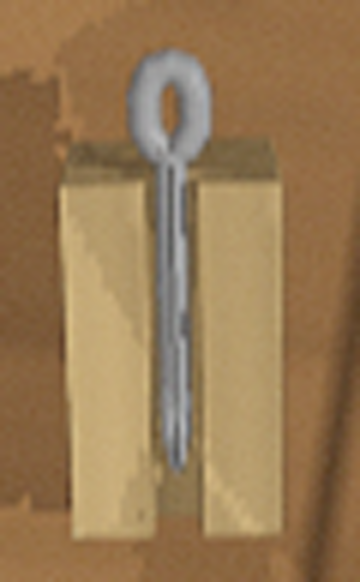

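```bash
python3 -c "
from h import *
m,_=load('w5');mt,_=load('t3')
px=lambda p:((p[0]+.5)/6-.5+290,(p[1]+.5)/6-.5+165)
g=lambda p,k,x,y:((p[0]+.5)/k-.5+x,(p[1]+.5)/k-.5+y)
for p in [(170,48),(128,105),(212,105),(170,160),(178,472),(170,105)]: print(p,onz(m,px(p),27).round(1))
e=onz(m,px((170,160)),27);t=onz(m,px((178,472)),27);d=t-e;print(np.hypot(*d[:2]),np.degrees(np.arctan2(d[1],d[0])))
a=np.array([onz(m,px(p),27) for p in [(150,440),(192,440),(157,170),(186,170)]]);
d=(a[0]+a[1]-a[2]-a[3]);print(np.degrees(np.arctan2(d[1],d[0])))
print(tri([(m,px((170,105))),(mt,g((198,330),8,200,190))]), tri([(m,px((178,472))),(mt,g((176,142),8,200,190))]))
# rest top corners
for p in [(62,183),(280,183),(75,537),(280,537)]: print(onz(m,px(p),32).round(1))
"
```

```text
(170, 48) [438.  296.1  27. ]
(128, 105) [449.  289.9  27. ]
(212, 105) [447.2 304.7  27. ]
(170, 160) [458.2 298.5  27. ]
(178, 472) [519.1 307.4  27. ]
(170, 105) [448.1 297.3  27. ]
61.568367262261965 8.325018424468382
6.82173857166419
(array([449.05606759, 298.52787635,  27.23049307]), [np.float64(1.5341812967712516), np.float64(1.5341812967712785)]) (array([518.56098583, 307.73629282,  28.40410666]), [np.float64(0.40315501122521313), np.float64(0.403155011225114)])
[463.3 279.9  32. ]
[458.6 318.2  32. ]
[532.5 289.4  32. ]
[527.8 328.   32. ]
```

```bash
python3 -c "
from h import *
go([443.6,297.0,60],np.radians(97.8))
"
```

```text
clk 11.28 tcp [459.4 299.9 169.3] yaw 1.6904 trans cm [-0.06 -1.49 10.94] twist -0.016510322181468418 q6 -1.12
```

Emit:
arm_command([
  {"translation":[0,-1.5,3],"twist":-0.016,"gripper":1},
  {"translation":[0,-1.5,6.5],"twist":-0.016,"gripper":0.8},
  {"translation":[0,-1.5,9.5],"twist":-0.016,"gripper":0.7},
  {"translation":[0,-1.5,10.9],"twist":-0.016,"gripper":0.6},
  {"translation":[0,-1.5,10.9],"twist":-0.016,"gripper":0.5},
])

```text
clock: 11.7
eef_pos: [441.0, 296.0, 57.0]
tcp_rot: [-3.126, 0.006, 1.705]
contact_force: [-0.2, -0.0, -0.5]
opening: 0.504
```

```bash
python3 -c "
from h import *
go([443.6,297.0,60],np.radians(97.8))
st()
snap('wrist','w6')
cv2.imwrite('pics/w6c.png',crop('w6',220,120,420,320,3))"
```

```text
clk 11.70 tcp [441. 296.  57.] yaw 1.7047 trans cm [ 0.07  0.26 -0.31] twist -0.002259673673745688 q6 -1.12
clk 11.70 tcp [441.04 295.97  56.97] yaw 97.67 deg rot [-3.1259  0.0064  1.7047] F [-0.23 -0.03 -0.5 ] T [0.015 0.051 0.047] tau6 -0.009 open 0.504 q6 -1.118
```

View pics/w6c.png

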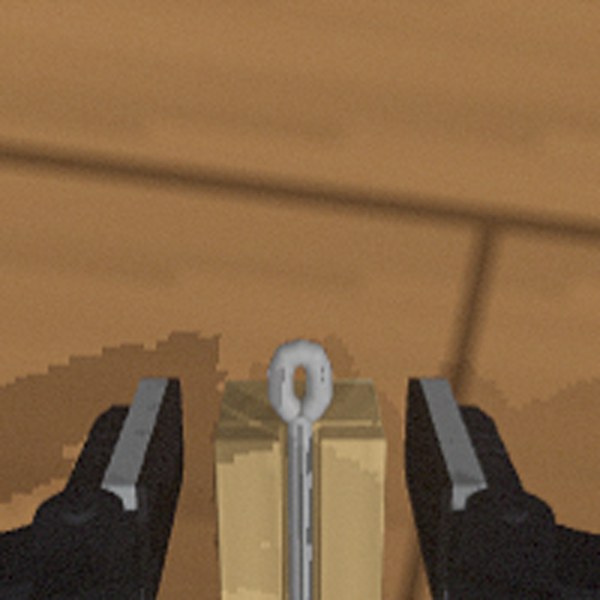

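```bash
python3 -c "
from h import *
m,_=load('w6')
px=lambda p:((p[0]+.5)/3-.5+220,(p[1]+.5)/3-.5+120)
for p in [(299,339),(268,383),(332,383),(300,424),(300,383)]: print(p,onz(m,px(p),27).round(1))
a=np.array([onz(m,px(p),27) for p in [(300,424),(300.5,590)]]);d=a[1]-a[0];print(np.degrees(np.arctan2(d[1],d[0])))
m5,_=load('w5');q=lambda p:((p[0]+.5)/6-.5+290,(p[1]+.5)/6-.5+165)
for a,b in [((300,339),(170,48)),((300,424),(170,160)),((300,383),(170,105))]: print(tri([(m,px(a)),(m5,q(b))]))
go([443.4,297.3,9],np.radians(97.8))
st()
"
```

```text
(299, 339) [438.1 295.6  27. ]
(268, 383) [450.1 290.   27. ]
(332, 383) [448.  304.7  27. ]
(300, 424) [459.6 298.8  27. ]
(300, 383) [449.  297.4  27. ]
7.976500876909638
(array([437.98425374, 295.96550138,  27.09128367]), [np.float64(0.11704666768242662), np.float64(0.11704666768245903)])
(array([456.73083762, 298.39255789,  32.20464798]), [np.float64(0.02486823268393653), np.float64(0.024868232683915158)])
(array([447.3401689 , 297.17733031,  30.39428183]), [np.float64(0.04756115590242561), np.float64(0.047561155902325965)])
clk 11.75 tcp [442.2 296.7  58.9] yaw 1.7050 trans cm [0.07 0.19 4.98] twist -0.0019207030943384495 q6 -1.12
clk 11.75 tcp [442.19 296.73  58.86] yaw 97.69 deg rot [-3.1282  0.0054  1.705 ] F [ 1.01 -0.24 -0.06] T [-0.022  0.019  0.035] tau6 0.016 open 0.501 q6 -1.119
```

Emit:
arm_command([
  {"translation":[0.07,0.2,1.5],"twist":0,"gripper":0.5},
  {"translation":[0.07,0.22,3],"twist":0,"gripper":0.5},
  {"translation":[0.07,0.25,4.2],"twist":0,"gripper":0.5},
  {"translation":[0.07,0.25,4.9],"twist":0,"gripper":0.5},
  {"translation":[0.07,0.25,5.0],"twist":0,"gripper":0.5},
])

```text
clock: 12.17
eef_pos: [443.7, 297.2, 8.3]
tcp_rot: [-3.127, 0.006, 1.705]
contact_force: [-0.3, 0.3, -0.9]
opening: 0.498
```

```bash
python3 -c "
from h import *
go([444,297.0,8.5],np.radians(97.9))
st()"
```

```text
clk 12.17 tcp [443.7 297.2   8.3] yaw 1.7046 trans cm [-0.02  0.03 -0.02] twist -0.004125883223353277 q6 -1.12
clk 12.17 tcp [443.72 297.21   8.3 ] yaw 97.66 deg rot [-3.1273  0.0057  1.7046] F [-0.3  0.3 -0.9] T [-0.009  0.006  0.012] tau6 0.008 open 0.498 q6 -1.119
```

Positioned at the eye; close.

Emit:
arm_command([
  {"translation":[0,0,0],"twist":0,"gripper":0.35},
  {"translation":[0,0,0],"twist":0,"gripper":0.25},
  {"translation":[0,0,0],"twist":0,"gripper":0.1},
  {"translation":[0,0,0],"twist":0,"gripper":0.05},
  {"translation":[0,0,0],"twist":0,"gripper":0.05},
], squeeze=40)

```text
clock: 12.58
eef_pos: [444.1, 297.5, 8.9]
tcp_rot: [-3.128, 0.005, 1.705]
contact_force: [-0.3, -0.3, 2.3]
opening: 0.165
```

```bash
python3 -c "
from h import *
st()
snap('wrist','w7')
cv2.imwrite('pics/w7c.png',crop('w7',220,190,420,390,3))"
```

```text
clk 12.58 tcp [444.14 297.5    8.92] yaw 97.66 deg rot [-3.1284  0.0053  1.7046] F [-0.26 -0.34  2.3 ] T [ 0.017 -0.041  0.034] tau6 0.000 open 0.165 q6 -1.119
```

View pics/w7c.png

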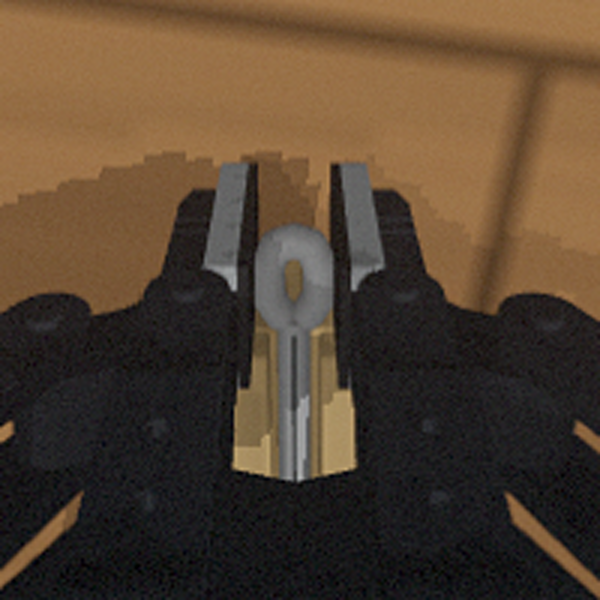

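Emit:
arm_command([
  {"translation":[0,0,-1],"twist":0,"gripper":0.05},
  {"translation":[0,0,-2],"twist":0,"gripper":0.05},
  {"translation":[0,0,-3.5],"twist":0,"gripper":0.05},
  {"translation":[0,0,-5],"twist":0,"gripper":0.05},
  {"translation":[0,0,-6],"twist":0,"gripper":0.05},
])

```text
clock: 13.05
eef_pos: [445.5, 298.3, 71.0]
tcp_rot: [-3.13, 0.004, 1.705]
contact_force: [0.1, 0.5, 0.2]
opening: 0.161
```

```bash
python3 -c "
from h import *
st();go([474.6,101.9,125],np.radians(62.5))"
```

```text
clk 13.05 tcp [445.45 298.29  71.02] yaw 97.66 deg rot [-3.13    0.0045  1.7045] F [0.11 0.48 0.2 ] T [ 0.004 -0.022  0.002] tau6 -0.000 open 0.161 q6 -1.119
clk 13.05 tcp [445.5 298.3  71. ] yaw 1.7045 trans cm [-19.88   0.21  -5.31] twist 0.6137005292747819 q6 -1.12
```

Emit:
arm_command([
  {"translation":[-1,0,-2],"twist":0.05,"gripper":0.05},
  {"translation":[-4,0,-4],"twist":0.15,"gripper":0.05},
  {"translation":[-7,0,-5.3],"twist":0.25,"gripper":0.05},
  {"translation":[-10,0.1,-5.3],"twist":0.35,"gripper":0.05},
  {"translation":[-13,0.1,-5.3],"twist":0.45,"gripper":0.05},
])

```text
clock: 13.47
eef_pos: [465.2, 169.1, 126.5]
tcp_rot: [-3.136, 0.007, 1.25]
contact_force: [0.2, 0.0, -0.7]
opening: 0.164
```

```bash
python3 -c "
from h import *
st();go([474.6,101.9,125],np.radians(62.5))"
```

```text
clk 13.47 tcp [465.22 169.1  126.48] yaw 71.63 deg rot [-3.1356  0.0072  1.2503] F [ 0.16  0.02 -0.74] T [-0.002  0.006  0.004] tau6 -0.816 open 0.164 q6 -0.902
clk 13.47 tcp [465.2 169.1 126.5] yaw 1.2503 trans cm [-6.08  3.01  0.17] twist 0.1594225489904475 q6 -0.90
```

Emit:
arm_command([
  {"translation":[-2,1,0],"twist":0.05,"gripper":0.05},
  {"translation":[-4,2,0.1],"twist":0.1,"gripper":0.05},
  {"translation":[-5.3,2.7,0.1],"twist":0.14,"gripper":0.05},
  {"translation":[-6,3,0.1],"twist":0.16,"gripper":0.05},
  {"translation":[-6.1,3,0.1],"twist":0.16,"gripper":0.05},
])

```text
clock: 13.88
eef_pos: [474.7, 100.7, 126.3]
tcp_rot: [-3.137, 0.008, 1.088]
contact_force: [-0.1, 0.0, -0.4]
opening: 0.158
```

```bash
python3 -c "
from h import *
st();go([474.6,101.9,106.4],np.radians(62.5))
snap('wrist','w8');snap('top','t8');snap('side','s8')"
```

```text
clk 13.88 tcp [474.65 100.75 126.3 ] yaw 62.35 deg rot [-3.1373  0.0078  1.0882] F [-0.14  0.01 -0.41] T [ 0.059 -0.008 -0.005] tau6 0.178 open 0.158 q6 -0.877
clk 13.88 tcp [474.7 100.7 126.3] yaw 1.0882 trans cm [ 0.12 -0.05  1.99] twist -0.002677934738623655 q6 -0.88
```

View pics/w8.png

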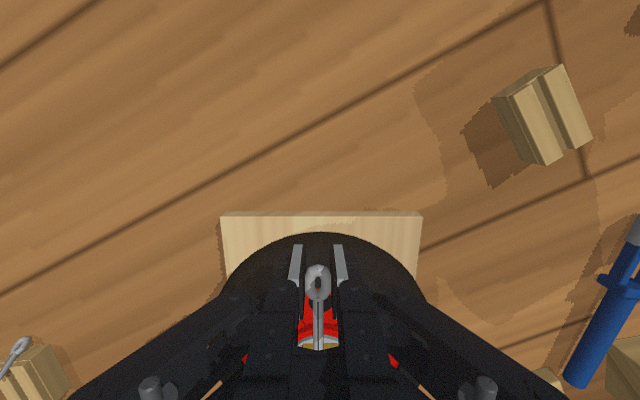

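View pics/s8.png

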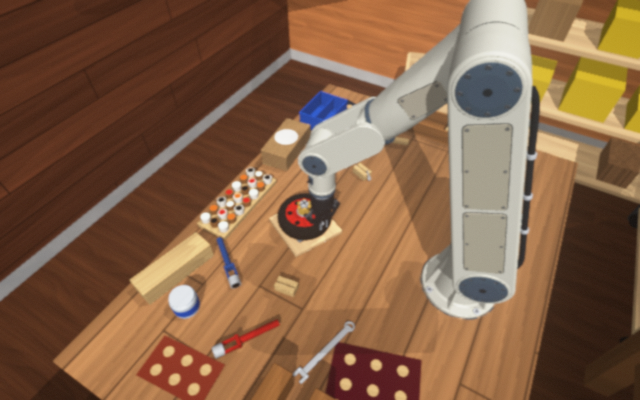

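```bash
python3 -c "
from h import *
a=crop('w8',280,230,360,360,5);b=crop('t8',270,150,350,270,5)
b=cv2.resize(b,(int(b.shape[1]*650/b.shape[0]),650));a=cv2.resize(a,(400,650))
cv2.imwrite('pics/c8.png',cv2.resize(np.hstack([a,b[:,:390]]),None,fx=.92,fy=.92))"
```

```text
(no output)
```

View pics/c8.png

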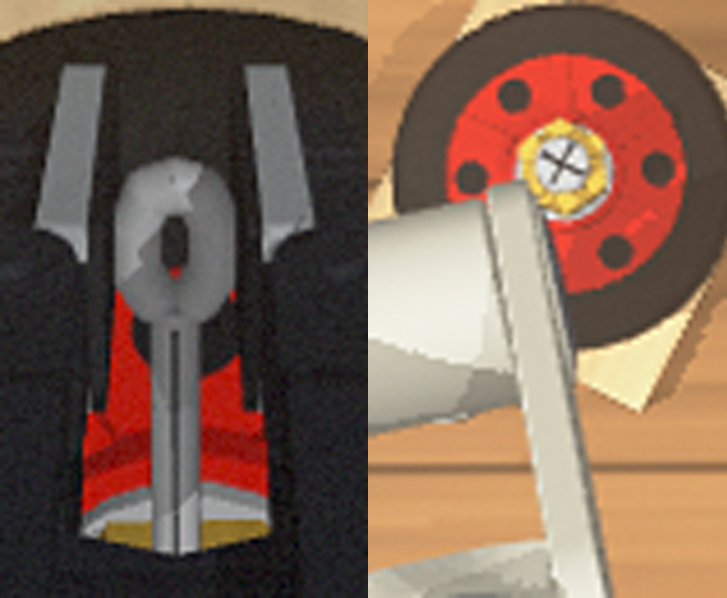

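Emit:
arm_command([
  {"translation":[0.05,0,0.5],"twist":-0.002,"gripper":0.05},
  {"translation":[0.1,0,1.0],"twist":-0.002,"gripper":0.05},
  {"translation":[0.1,-0.05,1.5],"twist":-0.002,"gripper":0.05},
  {"translation":[0.1,-0.05,2.0],"twist":-0.002,"gripper":0.05},
  {"translation":[0.1,-0.05,2.0],"twist":-0.002,"gripper":0.05},
])

```text
clock: 14.45
eef_pos: [473.4, 103.5, 104.6]
tcp_rot: [-3.135, 0.009, 1.094]
contact_force: [0.1, -0.6, -0.5]
opening: 0.162
```

```bash
cat >> h.py <<'E'
U=np.array([np.cos(np.radians(-27.5)),np.sin(np.radians(-27.5))]);V=np.array([-U[1],U[0]])
C=np.array([577.95,48.05])
def pin():
    s=sense(); d=s['eef_pos'][:2]-C
    print('along',(d@U+36.4).round(2),'(0=seated) lat',(d@V).round(2),'z',s['eef_pos'][2].round(2),'yaw',np.degrees(s['tcp_rot'][2]).round(2),'roll/pitch',(np.abs(s['tcp_rot'][0])-np.pi).round(4)*np.sign(s['tcp_rot'][0]),s['tcp_rot'][1].round(4),'F along/lat/z',(s['contact_force'][:2]@U).round(2),(s['contact_force'][:2]@V).round(2),s['contact_force'][2].round(2),'T',s['wrist_torque'].round(3),'op %.3f clk %.2f'%(s['opening'],s['clock']))
def to(a,lat,z,yaw):
    p=C+U*(a-36.4)+V*lat; go([p[0],p[1],z],np.radians(yaw))
E
python3 -c "
from h import *
pin();to(-55,0,106.4,62.5)"
```

```text
along -81.96 (0=seated) lat 0.89 z 104.63 yaw 62.68 roll/pitch 0.0064 0.009 F along/lat/z 0.37 -0.45 -0.51 T [ 0.051 -0.003  0.029] op 0.162 clk 14.45
clk 14.45 tcp [473.4 103.5 104.6] yaw 1.0940 trans cm [-0.1   2.69 -0.19] twist 0.003203253462334743 q6 -0.88
```

Emit:
arm_command([
  {"translation":[-0.05,0.4,-0.1],"twist":0.003,"gripper":0.05},
  {"translation":[-0.1,0.8,-0.19],"twist":0.003,"gripper":0.05},
  {"translation":[-0.1,1.2,-0.19],"twist":0.003,"gripper":0.05},
  {"translation":[-0.1,1.3,-0.19],"twist":0.003,"gripper":0.05},
  {"translation":[-0.1,1.3,-0.19],"twist":0.003,"gripper":0.05},
])

```text
clock: 14.87
eef_pos: [485.2, 96.4, 106.7]
tcp_rot: [-3.136, 0.009, 1.09]
contact_force: [0.7, -0.1, -0.4]
opening: 0.161
```

```bash
python3 -c "
from h import *
pin();snap('wrist','w9');snap('top','t9');pin();to(-55,0,106.4,62.5)
a=cv2.resize(crop('w9',270,220,370,370,4),(400,600));b=cv2.resize(crop('t9',270,150,340,255,6),(400,600))
cv2.imwrite('pics/c9.png',np.hstack([a,b]))"
```

```text
along -68.24 (0=seated) lat 0.07 z 106.69 yaw 62.48 roll/pitch 0.0057 0.0085 F along/lat/z 0.62 0.26 -0.39 T [ 0.004 -0.038 -0.013] op 0.161 clk 14.87
along -68.82 (0=seated) lat -0.09 z 106.56 yaw 62.49 roll/pitch 0.0063 0.0089 F along/lat/z -0.54 0.58 -0.06 T [0.026 0.051 0.027] op 0.162 clk 14.97
clk 14.97 tcp [484.6  96.6 106.6] yaw 1.0906 trans cm [0.01 1.38 0.01] twist -0.0002259854786856863 q6 -0.89
```

View pics/c9.png

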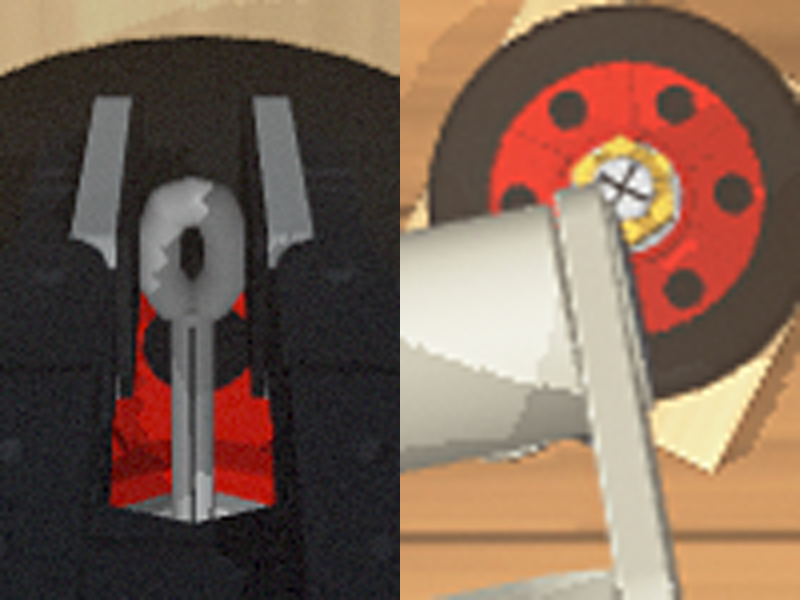

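Emit:
arm_command([
  {"translation":[0,0.3,0],"twist":0,"gripper":0.05},
  {"translation":[0,0.6,0],"twist":0,"gripper":0.05},
  {"translation":[0,0.9,0],"twist":0,"gripper":0.05},
  {"translation":[0,1.1,0],"twist":0,"gripper":0.05},
  {"translation":[0,1.2,0],"twist":0,"gripper":0.05},
])

```text
clock: 15.38
eef_pos: [495.6, 90.8, 106.5]
tcp_rot: [-3.135, 0.009, 1.09]
contact_force: [-0.5, 0.1, -0.3]
opening: 0.16
```

```bash
python3 -c "
from h import *
pin();to(-51,0,106.4,62.5)"
```

```text
along -56.39 (0=seated) lat -0.09 z 106.47 yaw 62.48 roll/pitch 0.0061 0.0089 F along/lat/z -0.51 -0.19 -0.28 T [ 0.042 -0.014  0.022] op 0.160 clk 15.38
clk 15.38 tcp [495.6  90.8 106.5] yaw 1.0905 trans cm [0.01 0.54 0.  ] twist -0.0003761084603963738 q6 -0.91
```

Emit:
arm_command([
  {"translation":[0.01,0.1,0],"twist":0,"gripper":0.05},
  {"translation":[0.01,0.2,0],"twist":0,"gripper":0.05},
  {"translation":[0.01,0.3,0],"twist":0,"gripper":0.05},
  {"translation":[0.01,0.4,0],"twist":0,"gripper":0.05},
  {"translation":[0.01,0.5,0],"twist":0,"gripper":0.05},
])

```text
clock: 15.8
eef_pos: [500.1, 88.6, 106.4]
tcp_rot: [-3.135, 0.009, 1.091]
contact_force: [-0.7, -0.7, -0.3]
opening: 0.156
```

```bash
python3 -c "
from h import *
pin();to(-46,0,106.4,62.5)"
```

```text
along -51.36 (0=seated) lat 0.04 z 106.44 yaw 62.48 roll/pitch 0.0062 0.0089 F along/lat/z -0.29 -0.92 -0.27 T [-0.004  0.069  0.001] op 0.156 clk 15.80
clk 15.80 tcp [500.1  88.6 106.4] yaw 1.0905 trans cm [-0.    0.54  0.  ] twist -0.0002927221885422604 q6 -0.91
```

Emit:
arm_command([
  {"translation":[0,0.1,0],"twist":0,"gripper":0.05},
  {"translation":[0,0.2,0],"twist":0,"gripper":0.05},
  {"translation":[0,0.3,0],"twist":0,"gripper":0.05},
  {"translation":[0,0.4,0],"twist":0,"gripper":0.05},
  {"translation":[0,0.5,0],"twist":0,"gripper":0.05},
])

```text
clock: 16.22
eef_pos: [504.7, 86.3, 106.4]
tcp_rot: [-3.135, 0.009, 1.091]
contact_force: [-0.0, -1.3, -0.3]
opening: 0.163
```

```bash
python3 -c "
from h import *
pin();to(-40,0,106.4,62.5)"
```

```text
along -46.25 (0=seated) lat 0.06 z 106.42 yaw 62.48 roll/pitch 0.0061 0.0088 F along/lat/z 0.59 -1.19 -0.34 T [-0.     0.012 -0.013] op 0.163 clk 16.22
clk 16.22 tcp [504.7  86.3 106.4] yaw 1.0905 trans cm [-0.01  0.63 -0.  ] twist -0.0003218029982523518 q6 -0.92
```

Emit:
arm_command([
  {"translation":[0,0.12,0],"twist":0,"gripper":0.05},
  {"translation":[0,0.25,0],"twist":0,"gripper":0.05},
  {"translation":[0,0.4,0],"twist":0,"gripper":0.05},
  {"translation":[0,0.5,0],"twist":0,"gripper":0.05},
  {"translation":[0,0.6,0],"twist":0,"gripper":0.05},
])

```text
clock: 16.63
eef_pos: [510.1, 83.4, 106.4]
tcp_rot: [-3.135, 0.009, 1.091]
contact_force: [-0.1, -0.5, -0.4]
opening: 0.162
```

```bash
python3 -c "
from h import *
pin()"
```

```text
along -40.11 (0=seated) lat 0.03 z 106.37 yaw 62.48 roll/pitch 0.0061 0.0089 F along/lat/z 0.18 -0.5 -0.44 T [ 0.009  0.022 -0.023] op 0.162 clk 16.63
```

Emit:
arm_command([
  {"translation":[0,0.12,0],"twist":0,"gripper":0.05},
  {"translation":[0,0.25,0],"twist":0,"gripper":0.05},
  {"translation":[0,0.4,0],"twist":0,"gripper":0.05},
  {"translation":[0,0.5,0],"twist":0,"gripper":0.05},
  {"translation":[0,0.6,0],"twist":0,"gripper":0.05},
])

```text
clock: 17.05
eef_pos: [515.5, 80.6, 106.3]
tcp_rot: [-3.135, 0.009, 1.09]
contact_force: [-1.5, -0.8, -0.5]
opening: 0.161
```

```bash
python3 -c "
from h import *
pin();to(-25,0,106.4,62.5)"
```

```text
along -33.99 (0=seated) lat 0.04 z 106.32 yaw 62.48 roll/pitch 0.0062 0.0088 F along/lat/z -0.93 -1.43 -0.54 T [ 0.051  0.019 -0.012] op 0.161 clk 17.05
clk 17.05 tcp [515.5  80.6 106.3] yaw 1.0904 trans cm [-0.    0.9  -0.01] twist -0.0004128333415049923 q6 -0.93
```

Emit:
arm_command([
  {"translation":[-0.01,0.16,0],"twist":0,"gripper":0.05},
  {"translation":[-0.02,0.32,0],"twist":0,"gripper":0.05},
  {"translation":[-0.02,0.48,0],"twist":0,"gripper":0.05},
  {"translation":[-0.02,0.65,0],"twist":0,"gripper":0.05},
  {"translation":[-0.02,0.8,0],"twist":0,"gripper":0.05},
])

```text
clock: 17.47
eef_pos: [522.7, 76.6, 106.3]
tcp_rot: [-3.135, 0.009, 1.09]
contact_force: [0.4, 0.1, 0.0]
opening: 0.164
```

```bash
python3 -c "
from h import *
pin();to(-18,0,106.4,62.5)"
```

```text
along -25.79 (0=seated) lat -0.16 z 106.28 yaw 62.47 roll/pitch 0.0061 0.0088 F along/lat/z 0.28 0.28 0.04 T [ 0.068  0.009 -0.013] op 0.164 clk 17.47
clk 17.47 tcp [522.7  76.6 106.3] yaw 1.0904 trans cm [ 0.02  0.78 -0.02] twist -0.00044429654412780906 q6 -0.94
```

Emit:
arm_command([
  {"translation":[0,0.16,0],"twist":0,"gripper":0.05},
  {"translation":[0,0.32,0],"twist":0,"gripper":0.05},
  {"translation":[0,0.48,-0.01],"twist":0,"gripper":0.05},
  {"translation":[0,0.65,-0.01],"twist":0,"gripper":0.05},
  {"translation":[0,0.8,-0.01],"twist":0,"gripper":0.05},
])

```text
clock: 17.88
eef_pos: [530.0, 72.9, 106.3]
tcp_rot: [-3.136, 0.009, 1.09]
contact_force: [-0.7, -0.7, -0.0]
opening: 0.165
```

```bash
python3 -c "
from h import *
pin()"
```

```text
along -17.58 (0=seated) lat -0.13 z 106.35 yaw 62.48 roll/pitch 0.0061 0.0088 F along/lat/z -0.26 -0.9 -0.04 T [0.062 0.041 0.036] op 0.165 clk 17.88
```

Emit:
arm_command([
  {"translation":[0,0.16,0],"twist":0,"gripper":0.05},
  {"translation":[0,0.32,0],"twist":0,"gripper":0.05},
  {"translation":[0,0.48,-0.01],"twist":0,"gripper":0.05},
  {"translation":[0,0.65,-0.01],"twist":0,"gripper":0.05},
  {"translation":[0,0.8,-0.01],"twist":0,"gripper":0.05},
])

```text
clock: 18.3
eef_pos: [537.3, 69.1, 106.4]
tcp_rot: [-3.136, 0.009, 1.09]
contact_force: [-1.6, 0.4, 0.0]
opening: 0.162
```

```bash
python3 -c "
from h import *
pin();to(-1,0,106.4,62.5);snap('wrist','w10');cv2.imwrite('pics/c10.png',crop('w10',260,200,380,350,4))"
```

```text
along -9.4 (0=seated) lat -0.1 z 106.4 yaw 62.48 roll/pitch 0.006 0.0087 F along/lat/z -1.63 -0.36 0.04 T [ 0.112 -0.034  0.025] op 0.162 clk 18.30
clk 18.30 tcp [537.3  69.1 106.4] yaw 1.0905 trans cm [ 0.01  0.84 -0.01] twist -0.00036883761669725956 q6 -0.96
```

View pics/c10.png

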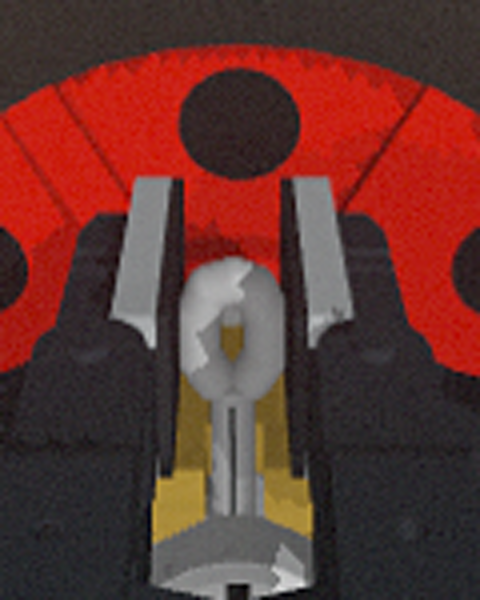

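Emit:
arm_command([
  {"translation":[0,0.12,0],"twist":0,"gripper":0.05},
  {"translation":[0,0.24,0],"twist":0,"gripper":0.05},
  {"translation":[0,0.36,0],"twist":0,"gripper":0.05},
  {"translation":[0,0.48,0],"twist":0,"gripper":0.05},
  {"translation":[0,0.55,0],"twist":0,"gripper":0.05},
])

```text
clock: 18.77
eef_pos: [542.6, 66.4, 106.4]
tcp_rot: [-3.136, 0.009, 1.09]
contact_force: [0.1, 0.5, -0.9]
opening: 0.167
```

```bash
python3 -c "
from h import *
pin()"
```

```text
along -3.48 (0=seated) lat -0.05 z 106.4 yaw 62.48 roll/pitch 0.0057 0.0086 F along/lat/z -0.12 0.51 -0.86 T [0.073 0.032 0.104] op 0.167 clk 18.77
```

Emit:
arm_command([
  {"translation":[0,0.04,0],"twist":0,"gripper":0.05},
  {"translation":[0,0.08,0],"twist":0,"gripper":0.05},
  {"translation":[0,0.12,0],"twist":0,"gripper":0.05},
  {"translation":[0,0.16,0],"twist":0,"gripper":0.05},
  {"translation":[0,0.2,0],"twist":0,"gripper":0.05},
])

```text
clock: 19.18
eef_pos: [544.3, 65.5, 106.4]
tcp_rot: [-3.136, 0.009, 1.09]
contact_force: [-0.3, 0.6, -1.3]
opening: 0.17
```

```bash
python3 -c "
from h import *
pin();snap('wrist','w11');cv2.imwrite('pics/c11.png',crop('w11',270,210,370,330,5))"
```

```text
along -1.46 (0=seated) lat -0.07 z 106.41 yaw 62.48 roll/pitch 0.0057 0.0086 F along/lat/z -0.56 0.38 -1.28 T [ 0.131 -0.011  0.022] op 0.170 clk 19.18
```

View pics/c11.png

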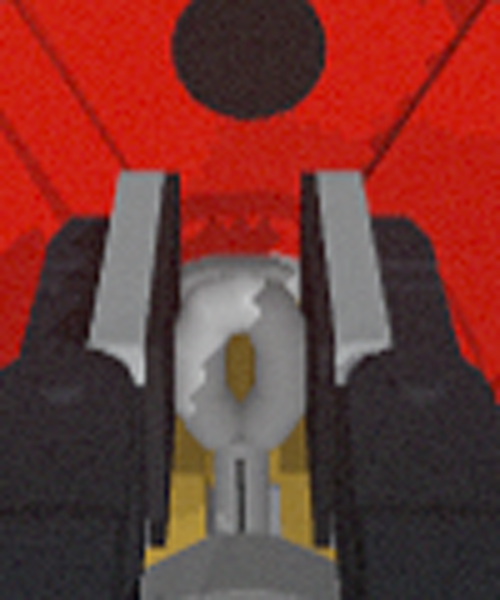

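Emit:
arm_command([
  {"translation":[0,0.03,0],"twist":0,"gripper":0.05},
  {"translation":[0,0.06,0],"twist":0,"gripper":0.05},
  {"translation":[0,0.09,0],"twist":0,"gripper":0.05},
  {"translation":[0,0.12,0],"twist":0,"gripper":0.05},
  {"translation":[0,0.15,0],"twist":0,"gripper":0.05},
])

```text
clock: 19.65
eef_pos: [545.8, 64.8, 106.4]
tcp_rot: [-3.136, 0.009, 1.09]
contact_force: [-0.9, 0.5, -0.5]
opening: 0.16
```

```bash
python3 -c "
from h import *
pin()"
```

```text
along 0.15 (0=seated) lat -0.03 z 106.4 yaw 62.48 roll/pitch 0.0057 0.0085 F along/lat/z -1.02 0.04 -0.54 T [ 0.12   0.034 -0.032] op 0.160 clk 19.65
```

Emit:
arm_command([
  {"translation":[0,0.02,0],"twist":0,"gripper":0.05},
  {"translation":[0,0.04,0],"twist":0,"gripper":0.05},
  {"translation":[0,0.06,0],"twist":0,"gripper":0.05},
  {"translation":[0,0.08,0],"twist":0,"gripper":0.05},
  {"translation":[0,0.1,0],"twist":0,"gripper":0.05},
])

```text
clock: 20.07
eef_pos: [546.5, 64.3, 106.4]
tcp_rot: [-3.136, 0.009, 1.09]
contact_force: [-0.4, 1.2, -1.4]
opening: 0.161
```

```bash
python3 -c "
from h import *
pin()"
```

```text
along 1.02 (0=seated) lat -0.05 z 106.39 yaw 62.47 roll/pitch 0.0059 0.0086 F along/lat/z -0.9 0.87 -1.36 T [0.247 0.127 0.071] op 0.161 clk 20.07
```

Emit:
arm_command([
  {"translation":[0,0.02,0],"twist":0,"gripper":0.05},
  {"translation":[0,0.04,0],"twist":0,"gripper":0.05},
  {"translation":[0,0.06,0],"twist":0,"gripper":0.05},
  {"translation":[0,0.08,0],"twist":0,"gripper":0.05},
  {"translation":[0,0.1,0],"twist":0,"gripper":0.05},
])

```text
clock: 20.48
eef_pos: [546.8, 64.1, 106.3]
tcp_rot: [-3.134, 0.009, 1.09]
contact_force: [-4.2, 4.4, 2.6]
opening: 0.163
```

```bash
python3 -c "
from h import *
pin();snap('wrist','w12');cv2.imwrite('pics/c12.png',crop('w12',270,210,370,330,5));pin()"
```

```text
along 1.35 (0=seated) lat -0.14 z 106.27 yaw 62.47 roll/pitch 0.0072 0.0089 F along/lat/z -5.73 2.02 2.55 T [0.641 0.727 0.115] op 0.163 clk 20.48
along 1.3 (0=seated) lat -0.15 z 106.27 yaw 62.47 roll/pitch 0.0074 0.0089 F along/lat/z -5.42 1.24 1.39 T [0.566 0.587 0.037] op 0.166 clk 20.53
```

View pics/c12.png

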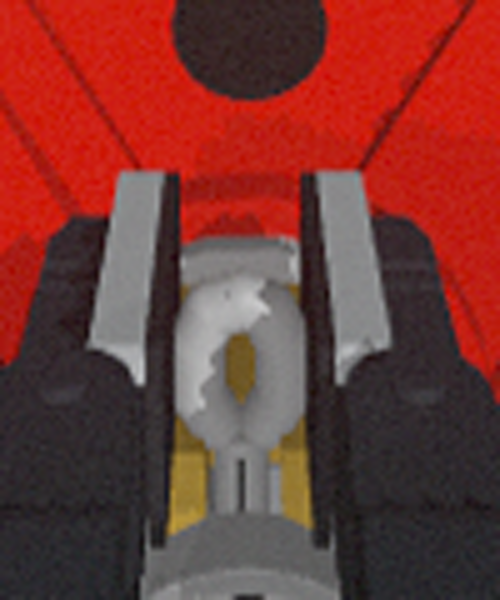

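```bash
python3 -c "
from h import *
m,_=load('w12')
px=lambda p:((p[0]+.5)/5-.5+270,(p[1]+.5)/5-.5+210)
for n,p,z in [('eyeback',(243,276),125),('shoulder',(240,447),126),('nutface',(190,450),129),('nutfaceR',(290,448),129)]:
  d=onz(m,px(p),z)[:2]-C;print(n,(d@U).round(2),(d@V).round(2))
m,_=load('w7')
px=lambda p:((p[0]+.5)/3-.5+220,(p[1]+.5)/3-.5+190)
u=np.array([np.cos(np.radians(7.8)),np.sin(np.radians(7.8))])
for n,p,z in [('eyeback',(293,222),27.5),('shoulder',(293,326),28.5)]:
  d=onz(m,px(p),z)[:2]-np.array([444.14,297.5]);print(n,d@u,'rel tcp')
"
```

```text
eyeback -41.15 -0.52
shoulder -21.17 -0.83
nutface -23.05 -5.99
nutfaceR -23.36 4.38
eyeback -7.108603454224601 rel tcp
shoulder 13.060759480568903 rel tcp
```

Emit:
arm_command([
  {"translation":[0,0,0],"twist":0,"gripper":0.25},
  {"translation":[0,0,0],"twist":0,"gripper":0.35},
  {"translation":[0,0,0],"twist":0,"gripper":0.5},
  {"translation":[0,0,0],"twist":0,"gripper":0.6},
  {"translation":[0,0,0],"twist":0,"gripper":0.6},
])

```text
clock: 20.95
eef_pos: [547.0, 64.0, 106.3]
tcp_rot: [-3.135, 0.009, 1.09]
contact_force: [0.3, -0.0, 0.1]
opening: 0.601
```

```bash
python3 -c "
from h import *
pin();snap('wrist','w13');cv2.imwrite('pics/c13.png',crop('w13',260,200,380,340,4))"
```

```text
along 1.61 (0=seated) lat -0.12 z 106.34 yaw 62.47 roll/pitch 0.0068 0.0088 F along/lat/z 0.27 0.11 0.08 T [ 0.024 -0.005 -0.025] op 0.601 clk 20.95
```

View pics/c13.png

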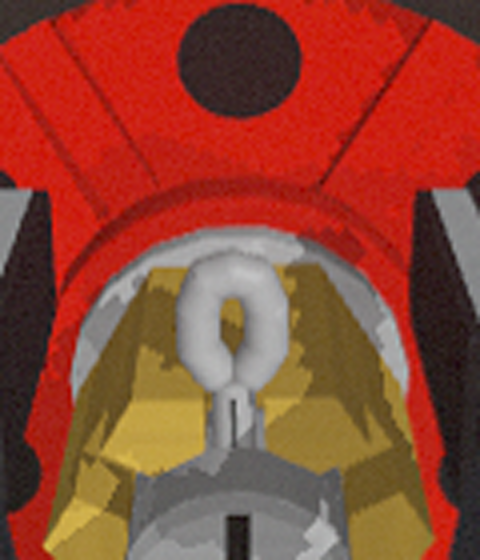

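Emit:
arm_command([
  {"translation":[0,0,-1.5],"twist":0,"gripper":0.6},
  {"translation":[0,0,-4],"twist":0,"gripper":0.6},
  {"translation":[0,0,-7],"twist":0,"gripper":0.6},
  {"translation":[0,0,-9],"twist":0,"gripper":0.6},
  {"translation":[0,0,-10],"twist":0,"gripper":0.6},
])

```text
clock: 21.42
eef_pos: [549.4, 64.6, 209.2]
tcp_rot: [-3.138, 0.007, 1.09]
contact_force: [1.5, 0.1, 0.0]
opening: 0.595
```

```bash
python3 -c "
from h import *
pin();snap('wrist','w14');cv2.imwrite('pics/c14.png',crop('w14',270,150,370,270,5));pin()"
```

```text
along 3.45 (0=seated) lat 1.48 z 209.18 yaw 62.46 roll/pitch 0.0036 0.0067 F along/lat/z 1.32 0.75 0.01 T [-0.024 -0.05  -0.016] op 0.595 clk 21.42
along 3.77 (0=seated) lat 1.7 z 209.8 yaw 62.46 roll/pitch 0.0028 0.0061 F along/lat/z 1.27 1.43 1.01 T [-0.031 -0.065  0.002] op 0.601 clk 21.47
```

View pics/c14.png

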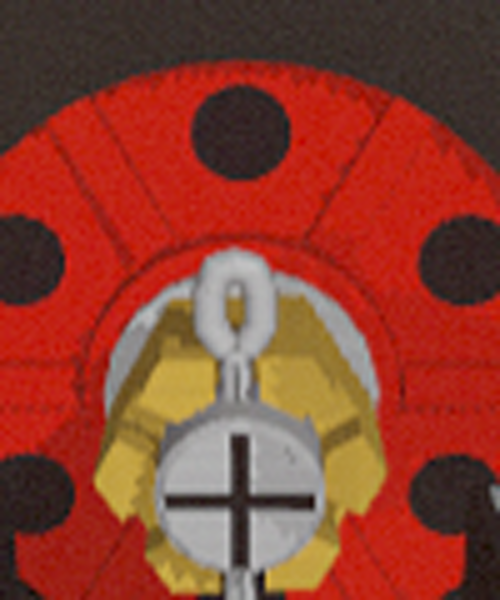

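```bash
python3 -c "
from h import *
m,_=load('w14')
px=lambda p:((p[0]+.5)/5-.5+270,(p[1]+.5)/5-.5+150)
L={}
for n,p,z in [('eyeback',(234,250),125),('shoulder',(237,358),126),('axc',(238,500),138),('cUL',(166,300),129),('cUR',(308,297),129),('cL',(95,478),129),('cR',(385,468),129),('cBL',(168,592),129),('cBR',(320,592),129)]:
  d=onz(m,px(p),z)[:2]-C;print(n,'along',(d@U).round(2),'lat',(d@V).round(2),'r',np.hypot(*d).round(1),'ang',(np.degrees(np.arctan2(d[1],d[0]))%60-30).round(1))
"
```

```text
eyeback along -41.54 lat -0.91 r 41.5 ang 3.8
shoulder along -21.85 lat -0.4 r 21.9 ang 3.6
axc along -0.23 lat -0.15 r 0.3 ang -25.1
cUL along -33.77 lat -12.57 r 36.0 ang 22.9
cUR along -34.36 lat 11.82 r 36.3 ang -16.5
cL along 0.19 lat -25.9 r 25.9 ang -27.1
cR along -1.94 lat 26.08 r 26.2 ang -23.2
cBL along 23.51 lat -13.17 r 26.9 ang -26.8
cBR along 23.41 lat 14.91 r 27.8 ang -25.0
```

```bash
python3 -c "
from h import *
go([575,49.5,228],np.radians(62.5))"
```

```text
clk 21.47 tcp [549.8  64.6 209.8] yaw 1.0901 trans cm [-0.19  2.93 -1.83] twist -0.0007449871603197877 q6 -0.97
```

Emit:
arm_command([
  {"translation":[-0.1,1,-1],"twist":0,"gripper":0.6},
  {"translation":[-0.2,2,-1.5],"twist":0,"gripper":0.6},
  {"translation":[-0.2,2.9,-1.8],"twist":0,"gripper":0.6},
  {"translation":[-0.2,2.9,-1.8],"twist":0,"gripper":0.6},
  {"translation":[-0.2,2.9,-1.8],"twist":0,"gripper":0.6},
])

```text
clock: 21.88
eef_pos: [574.6, 49.2, 226.6]
tcp_rot: [-3.138, 0.007, 1.089]
contact_force: [-0.2, -0.1, -0.4]
opening: 0.6
```

Emit:
arm_command([
  {"translation":[0,0,0],"twist":0,"gripper":0.6},
  {"translation":[0,0,0],"twist":0,"gripper":0.6},
  {"translation":[0,0,0],"twist":0,"gripper":0.6},
  {"translation":[0,0,0],"twist":0,"gripper":0.6},
  {"translation":[0,0,0],"twist":0,"gripper":0.6},
])

```text
clock: 22.3
eef_pos: [574.4, 49.3, 226.5]
tcp_rot: [-3.137, 0.007, 1.09]
contact_force: [-0.0, 1.2, 0.6]
opening: 0.601
```

```bash
python3 -c "
from h import *
st();snap('wrist','w15');snap('top','t15');snap('side','s15');st()
cv2.imwrite('pics/c15.png',crop('w15',275,160,365,235,8))
a=cv2.resize(crop('t15',200,120,350,240,4),(600,480));cv2.imwrite('pics/c15t.png',a)"
```

```text
clk 22.30 tcp [574.43  49.32 226.45] yaw 62.43 deg rot [-3.1373  0.0069  1.0895] F [-0.05  1.17  0.62] T [ 0.047 -0.003  0.013] tau6 0.001 open 0.601 q6 -1.003
clk 22.45 tcp [574.58  49.27 226.65] yaw 62.42 deg rot [-3.1377  0.0067  1.0895] F [ 0.66  0.53 -0.13] T [-0.02   0.055  0.003] tau6 0.000 open 0.599 q6 -1.003
```

View pics/c15.png

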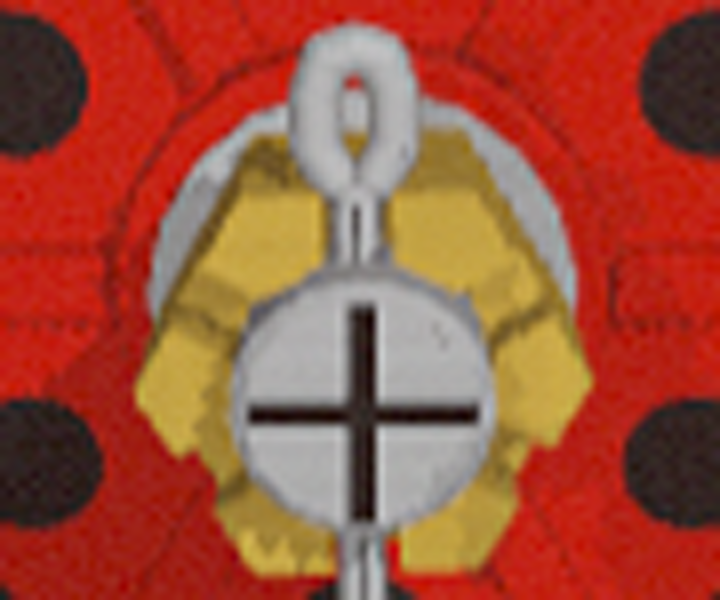

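View pics/c15t.png

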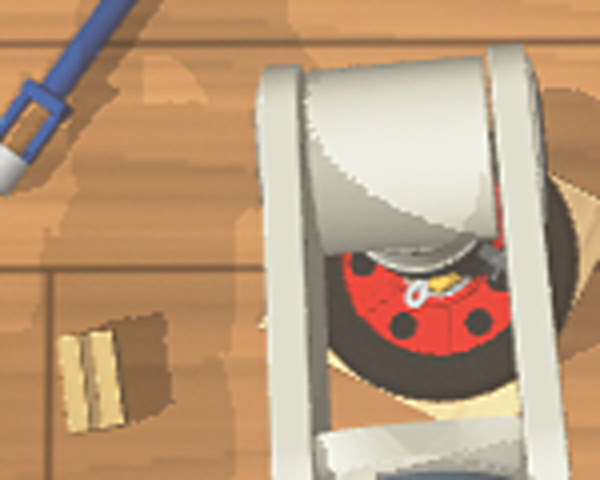

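```bash
python3 -c "
from h import *
m,_=load('w15')
px=lambda p:((p[0]+.5)/8-.5+275,(p[1]+.5)/8-.5+160)
for n,p,z in [('eyeback',(354,22),125),('shoulder',(356,198),126),('axc',(363,413),138),('cUL',(245,192),129),('cUR',(472,190),129),('cL',(137,387),129),('cR',(593,380),129),('cBL',(260,577),129),('cBR',(480,572),129)]:
  d=onz(m,px(p),z)[:2]-C-np.array([0,0]);print(n,'along',(d@U).round(2),'lat',(d@V).round(2),'r',np.hypot(*d).round(1),'ang',(np.degrees(np.arctan2(d[1],d[0]))%60-30).round(1))
"
```

```text
eyeback along -41.71 lat -0.9 r 41.7 ang 3.7
shoulder along -21.81 lat -0.66 r 21.8 ang 4.2
axc along -0.17 lat 0.16 r 0.2 ang 20.2
cUL along -23.26 lat -13.11 r 26.7 ang -28.1
cUR along -23.51 lat 12.35 r 26.6 ang -25.2
cL along -0.06 lat -25.94 r 25.9 ang -27.6
cR along -0.99 lat 26.67 r 26.7 ang -25.4
cBL along 23.84 lat -12.03 r 26.7 ang -24.3
cBR along 23.14 lat 14.1 r 27.1 ang -26.1
```

```bash
python3 -c "
from rig import job
print(job.sign_off())"
```

```text
the job is handed in; nothing more can be done
None
```

I tightened the nut to the next slot, put the long pin through with its eye against the nut, and handed the job in at about 22.5 s. No verdict is reported.

- **Nut:** I turned it clockwise about 92° by its flats. It ran loose at about 0.1 N m, then snugged up at about 0.72 N m between −15° and −24°. I went on to the next aligned slot at −27.5°, held 0.72 N m there, and took the fingers off.
- **Pin:** I took the long pin from its rest and slid it through the hole along −27.5°. Contact forces stayed below about 2 N until the eye met the nut at about 6 N, then I released it and moved clear.
- **Last checks:** The final wrist picture shows the pin through both slots and its shank coming out beyond the axle. The back of the eye is about 0.5 mm from its nominal seated place, and the force readings with the fingers off were near zero.
- **Disagreement:** In the final picture the nut's slots measure about 1.3° (0.02 rad) short of the hole axis, against 0.6° before the pin went in. Individual corners scatter by about ±2°. This is within the 0.06 rad tolerance, but I could not tell measuring noise from a slight real back-off.
- **Not checked:** I did not measure the short pin, spare nut or tools again at the end. I only gripped the nut and the long pin, and no stray contact force showed.

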